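Pick a rod of pipe couplings into the dispatch tray

TASK

Press the release button so that the sprung dispatch tray pops out. Then take the loading rod by its handle, thread it through all three couplings standing in the sloping chute, lift them off together and lay the loaded rod in the two notches of the tray, handle in the wider one, without touching the couplings with the gripper. Let go, push the tray home until it clicks and stays shut, and leave the other goods where they are.

Things in the scene. Friction and masses are not known exactly. Their poses are not given: they have to be found in the camera images.
- rod: Loading rod, 224 mm, 140 g, lying level. Origin: centre of its square grey handle (90 mm long, 18 x 18 mm; grip it here by its two sides); x axis along the rod to its tip, z up. Ahead of the handle a round collar (diameter 32, x 45 to 49 mm) that couplings cannot pass, then the bare aluminium rod, diameter 10 mm, to its rounded tip at x = 179 mm.
- rod_tip (a point): The tip of the loading rod, 179 mm ahead of the handle's centre.
- rod_stand: Fixed dark steel stand carrying the rod at the start: base plate 150 x 60 x 8 mm, two open-topped notched uprights (up to 75 mm high) 38 mm behind and 74 mm ahead of the origin; the rod lifts straight out. Origin on the table below the centre of the rod's handle, which lies 60 mm above the table; x axis along the rod.
- chute: Fixed blue-grey steel chute on two legs, open at the top. Origin on the table; x axis points horizontally the way it rises. It slopes up at 25 degrees from level, from its lower end 50 mm ahead of the origin; sides 20 mm high, 44 mm apart, 90 mm long inside, a lip 8 mm high and 4 mm thick at each end. Base plate 40 to 140 mm ahead of the origin.
- chute_mouth (a point): Point on the couplings' common axis at the lower end of the row (inner face of the lower lip), 153 mm above the table. The bores lie on the line from here, cos 25 deg along the chute's x axis and sin 25 deg up; the row is 86 mm long. The lip's outer face is 4 mm before this point, both lips end 12 mm below the axis, so the rod passes over them.
- coupling1_mid (a point): White plastic pipe coupling: a plain tube 40 mm in outside diameter, 28 mm long, with a round 26 mm bore right through, about 25 g. The lowest of the three. This point is the middle of its bore; its axis is the point's z axis, which at the start points up the slope.
- coupling2_mid (a point): White plastic pipe coupling: a plain tube 40 mm in outside diameter, 28 mm long, with a round 26 mm bore right through, about 25 g. The middle one of the three. This point is the middle of its bore; its axis is the point's z axis, which at the start points up the slope.
- coupling3_mid (a point): White plastic pipe coupling: a plain tube 40 mm in outside diameter, 28 mm long, with a round 26 mm bore right through, about 25 g. The highest of the three. This point is the middle of its bore; its axis is the point's z axis, which at the start points up the slope.
- drawer_unit: Grey steel housing of the dispatch tray, fixed: 151 mm deep, 308 mm wide, 88 mm high; sides and top begin 30 mm behind its front edge. Origin on the table at the middle of its open front; x axis points into the housing (tray slides out along -x), y along its front.
- release (a joint): Travel of the black release button (diameter 28 mm, on top of the housing near its front): 0 up, 0.009 m fully down. Sprung: about 1.5 N to start, 3.5 N fully down; the latch lets go when it is more than about 7 mm down, then the button returns by itself.
- release_top (a point): Centre of the button's top face, 108 mm above the table when up; it is pressed straight down.
- tray (a joint): How far the tray is out: about 0 latched shut, 0.12 m fully out. A spring pushes it all the way out (4 N when shut, 1 N when out). Pushed in, it latches just before its end stop at -0.003 m; the latch adds a few newtons in the last 25 mm. Not latched, it springs out again.
- tray_front (a point): Centre of the outer face of the aluminium tray's front panel, 33 mm above the table. The panel is 274 mm wide, its edges 10 and 56 mm above the table; push it here along the unit's +x.
- tray_rest (a point): Where the rod's origin must lie in the tray: 56 mm above the table, 62 mm behind the front panel's outer face. The rod lies level along +y (tip to +y) in two flared open notches 8 mm thick: a 23 mm one for the handle 38 mm behind, a 14 mm one for the bare rod 164 mm ahead; tops at most 75 mm above the table. Couplings hang between collar and rod notch. Tray floor 14 mm, side and rear walls 32 mm high.
- can_big: Tin can, diameter 66 mm, height 85 mm, origin at its foot. It is a bystander, to be left where it is.
- can_small: Tin can, diameter 52 mm, height 70 mm, origin at its foot. It is a bystander, to be left where it is.
- elbow: White plastic pipe elbow, about 62 x 45 mm and 34 mm high, lying on the table, origin underneath. It is a bystander, to be left where it is.
- tee: White plastic pipe tee, 70 mm long and 36 mm high, lying on the table, origin underneath. It is a bystander, to be left where it is.
- sleeve: White plastic pipe sleeve, 60 mm in diameter and 60 mm high, standing on the table, origin at its foot. It is a bystander, to be left where it is.
- driver: Black-handled screwdriver lying on the table, about 200 mm long, handle towards its -x, origin underneath. It is a bystander, to be left where it is.
- coupling1: The same coupling as coupling1_mid; origin at the centre of its lower end face.
- coupling2: The same coupling as coupling2_mid; origin at the centre of its lower end face.
- coupling3: The same coupling as coupling3_mid; origin at the centre of its lower end face.
There are look-alikes about, which are no part of the job. What is shaped like the rod but orange is not meant.

How it is judged:
By the outcome, as a careful person would: the job done as asked, in the order asked, and still so for the second after the job is handed in, with the robot touching nothing.
It also fails if it takes over 72 s, if anything falls off the work surface, if the arm or the gripper's body presses on something with over 40 N, if the wrist force passes 120 N, or if a joint passes its speed limit or range.

ROBOT

A 6-joint arm with a two-finger parallel gripper is mounted at the origin on the work surface. World frame = base frame: x ahead of the robot, y to its left, z up, the work surface at z = 0. Lengths are in mm, angles in rad, forces in N, time in s.
With the tool pointing down it reaches from about 325 to 1000 mm from the base axis. Payload 5.1 kg.
Tool frame: the origin (TCP) lies midway between the tips of the shut fingers; the grasp point (between the pads) lies 19 mm behind it (env.tcp_to_grasp is the distance from the TCP to the grasp point, in mm); z points along the fingers, y is the direction in which the jaws open and shut (so a half turn about z gives the same grasp; the last joint's range is limited). The gripper opens to 85 mm and grips with 20 to 120 N. Pads are 22 mm wide; open, the fingers measure 114 mm over their backs; the gripper's body (76 mm by 85 mm) begins 54 mm behind the grasp point. The pads swing forward as they close: fully open they stand 13 mm farther back than shut.
Start: joints at [1.176, 0.124, 1.65, -0, 1.367, -0.083], TCP at [199.423, 618.64, 205.722] pointing down, gripper open.
Joint ranges: [-2.61, 2.61], [-1.02, 2.33], [0.03, 2.71], [-1.35, 4.49], [0.32, 2.68], [-2.91, 2.91]. Speed limits (rad/s): [2.57, 2.57, 3.14, 3.14, 3.14, 3.14].

INTERFACE

Orientations are given as a unit quaternion [x, y, z, w].
In Python, from rig import env, eyes, cut_out gives the robot as it stands.
- The arm moves only by the tool carry_out, never from a script. Its argument "targets" is one flat list of numbers, 7 for each row, row after row: the shift along the tool's x, y, z in m, then the turn, a rotation vector about the tool's x, y, z in rad, then the finger opening in m, from 0 to 0.0854. In form: [dx, dy, dz, ax, ay, az, fingers, dx, dy, dz, ax, ay, az, fingers, ...]. A call has 1 to 5 rows; each row shifts and turns the pose as measured when the row begins, along the tool's axes as they then stand; what a row does not reach is not made up. A row lasts 1/12 s, in which the tool goes at most 41.7 mm and 7.16 degrees, less where a joint would pass 70% of its speed; a pose out of reach is approached as far as the arm can. A call with a gripper value outside its range is refused whole. The fingers move at their own pace and stop on an object; "grip_force" is the grip in N (left out, the last holds). Time passes only in rows, so rows that do not move let the fingers close. It gives the time, the measured TCP pose, the force and the opening at its end, in the units of the state.
- env.read_state(): the state, without advancing time (a new reading comes with each control period).
- eyes.camera(name): name is "side" or "top"; returns a dict with "frame" (384x512x3 uint8, red, green, blue), "depth" (384x512 float32, mm along the optical axis (not along the pixel's ray), 0 where there is no reading), "mtx" (3x3 intrinsics, pixels), "R" (3x3) and "t" (3): a world point X has camera coordinates R X + t. Camera axes: x right, y down, z forward; pixel columns grow to the right and rows downward; lengths in mm; the calibration is good to about 2 mm. A picture is of the moment at which its call begins.
- env.sign_off(): hands the job in, once; it reports no verdict.
Trained networks look in a picture, given as the dict that the camera call returned (one of the last four; its "shot" number tells which), for a name from the list of things; names that differ only in an ending like _2 or _b are one class to them, and where a whole thing is asked for, a point or a joint stands for the part that bears it (a point fixed in the world has none). Each returns a list of dicts, best first, with "conf" (0 to 1); they miss things now and then, are a little off and sometimes report something else, mostly with a low value. They report only what shows in the picture. A call takes as long as a camera call. They do not tell look-alikes from the thing itself.
- cut_out(picture, thing): "region" (384x512 bool, what is visible of it) and "position" ([column, row] in pixels, amid what is visible of it).
The state is a dict: "t": time; "qpos": joint angles; "joint_velocities": joint speeds; "joint_torque": joint torques, N m; "eef_pos": TCP position; "orientation": TCP orientation; "wrist_force": force on the tool from outside, world axes, zero at the start; "ft_torque": the same for the moment, N m; "width": opening from 0.0 (shut) to 1.0 (fully open).
Only numpy, scipy, OpenCV 4.12 (cv2) and the standard library are available. Lean on these libraries where they do the work, as an engineer would, in place of code of your own. Each camera call takes 0.05 s, during which the arm holds its last target.

## Working session

There is one attempt and no reset: what is moved stays moved. The work goes in short steps, Python scripts to look and compute and a tool call to move; the robot and the scene stay as the last step left them, time stands still between calls to the robot, and variables do not carry over. Pictures are saved under pics/ and viewed, and the job is handed in when it is done.

Besides the shell and the picture viewer there is one more tool, called by a JSON object that holds its "name" and its "arguments". carry_out: Moves the arm, as the interface text tells. Its arguments: {"type":"object","properties":{"targets":{"type":"array","items":{"type":"number"}},"grip_force":{"type":"number"}},"required":["targets"]}

```bash
ls -la; mkdir -p pics
python3 - <<'E'
from rig import env, eyes, cut_out
import cv2, pickle
for n in ("side","top"):
    p=eyes.camera(n); pickle.dump(p,open(f"/tmp/{n}0.pkl","wb"))
    cv2.imwrite(f"pics/{n}0.png",cv2.resize(p["frame"][:,:,::-1],(800,600),interpolation=cv2.INTER_CUBIC))
    print(n,p["mtx"].tolist(),p["R"].round(3).tolist(),p["t"].round(1).tolist(), p["shot"])
print(env.read_state())
E
```

```text
total 12
drwxr-xr-x  3 agent agent 4096 Dec  7 13:52 .
drwxr-xr-x 23 root  root  4096 Dec  7 13:52 ..
drwxr-xr-x  2 agent agent 4096 Dec  7 13:52 pics
side [[459.2495211469827, 0.0, 259.70179172899844], [0.0, 459.2495211469827, 190.9282595804851], [0.0, 0.0, 1.0]] [[-0.755, -0.656, -0.012], [-0.503, 0.59, -0.632], [0.421, -0.471, -0.775]] [383.4, 324.8, 1530.3] 1
top [[392.3143388252237, 0.0, 251.26013728047468], [0.0, 392.3143388252237, 195.52757170593674], [0.0, 0.0, 1.0]] [[0.01, -1.0, -0.015], [-0.989, -0.008, -0.146], [0.146, 0.016, -0.989]] [39.0, 483.0, 1102.6] 2
{'t': 0.1, 'qpos': array([ 1.17636707e+00,  1.24465496e-01,  1.65157235e+00,  2.54326517e-05,
        1.36751654e+00, -8.25959515e-02]), 'joint_velocities': array([-0.00013388,  0.00070432, -0.0015188 ,  0.0023817 ,  0.00028227,
       -0.0008726 ]), 'joint_torque': array([ 1.16469524e-03, -4.24932504e+01, -3.66653502e+01, -4.01536101e-05,
        4.00584948e-03,  1.56650901e-05]), 'eef_pos': array([199.20139163, 618.07171602, 204.53879278]), 'orientation': array([ 1.55288169e-01,  9.87868727e-01, -9.50153964e-04, -2.43835946e-04]), 'wrist_force': array([-0.32412728, -0.23867814,  0.00136363]), 'ft_torque': array([-0.00644233,  0.05230894, -0.01350048]), 'width': 0.996804017513051}
```

View pics/side0.png

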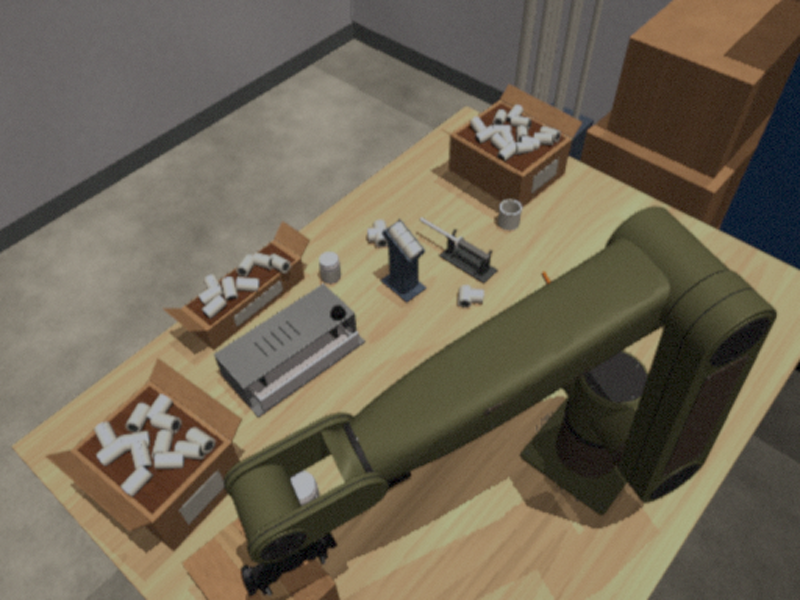

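View pics/top0.png

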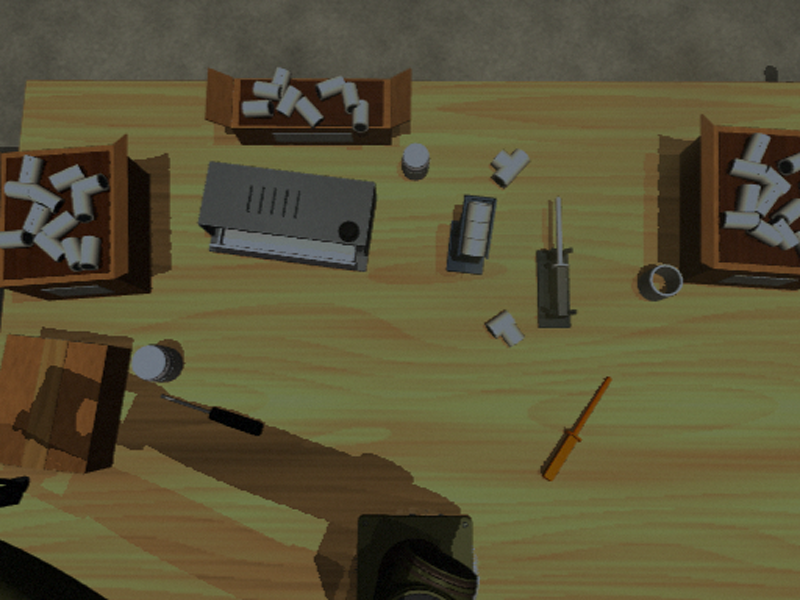

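In the top view, the candidates for the rod are the grey-handled one in the dark stand at about (560,265) and the orange look-alike at about (575,430). The description fits the grey one. The chute is at (475,235), the drawer unit at (290,215) and the button at (348,231).

```bash
cat > h.py <<'E'
import numpy as np, cv2, pickle
def cloud(p):
    K,R,t=p["mtx"],np.array(p["R"]),np.array(p["t"])
    d=p["depth"].astype(float); v,u=np.mgrid[0:384,0:512]
    c=np.stack([(u-K[0,2])/K[0,0]*d,(v-K[1,2])/K[1,1]*d,d],-1)
    w=(c-t)@R
    w[d==0]=np.nan
    return w
def ray(p,uv,z):
    K,R,t=p["mtx"],np.array(p["R"]),np.array(p["t"])
    r=R.T@np.array([(uv[0]-K[0,2])/K[0,0],(uv[1]-K[1,2])/K[1,1],1]); o=-R.T@t
    return o+r*(z-o[2])/r[2]
def proj(p,X):
    c=np.atleast_2d(X)@np.array(p["R"]).T+p["t"]; K=p["mtx"]
    return np.stack([K[0,0]*c[:,0]/c[:,2]+K[0,2],K[1,1]*c[:,1]/c[:,2]+K[1,2]],-1)
E
python3 - <<'E'
from rig import env, eyes, cut_out
from h import *
out={}
for n in ("top","side"):
    p=eyes.camera(n); pickle.dump(p,open(f"/tmp/{n}1.pkl","wb")); W=cloud(p)
    if n=="top":
        cv2.imwrite("pics/crop_rod.png",cv2.resize(p["frame"][110:220,270:390,::-1],None,fx=5,fy=5,interpolation=cv2.INTER_CUBIC))
        cv2.imwrite("pics/crop_dr.png",cv2.resize(p["frame"][95:185,115:255,::-1],None,fx=5,fy=5,interpolation=cv2.INTER_CUBIC))
    else: cv2.imwrite("pics/crop_side.png",cv2.resize(p["frame"][130:200,210:330,::-1],None,fx=6,fy=6,interpolation=cv2.INTER_CUBIC))
    for th in ["rod","rod_stand","chute","drawer_unit","coupling1","coupling2_mid","release","tray","can_big","can_small","elbow","tee","sleeve","driver"]:
        r=cut_out(p,th); out[n,th]=r
        for e in r[:4]:
            m=e["region"]; w=W[m]; w=w[~np.isnan(w[:,0])]
            print(n,th,round(e["conf"],2),np.round(e["position"]),m.sum(),np.round(np.percentile(w,[2,50,98],axis=0)).tolist() if len(w) else "")
pickle.dump(out,open("/tmp/masks.pkl","wb"))
print(env.read_state()["t"])
E
```

```text
top rod 0.86 [366. 283.] 449 [[178.0, -360.0, 0.0], [237.0, -277.0, 25.0], [350.0, -234.0, 35.0]]
top rod 0.72 [356. 176.] 448 [[465.0, -288.0, 8.0], [536.0, -261.0, 67.0], [671.0, -252.0, 74.0]]
top rod 0.57 [182. 141.] 6112 [[563.0, 90.0, 9.0], [639.0, 237.0, 89.0], [724.0, 387.0, 95.0]]
top rod_stand 0.92 [354. 185.] 775 [[452.0, -290.0, 2.0], [517.0, -250.0, 10.0], [593.0, -231.0, 71.0]]
top rod_stand 0.54 [324. 210.] 290 [[417.0, -190.0, 17.0], [443.0, -165.0, 33.0], [473.0, -137.0, 38.0]]
top chute 0.92 [297. 159.] 709 [[549.0, -145.0, -0.0], [575.0, -87.0, 17.0], [647.0, -60.0, 187.0]]
top chute 0.44 [326. 211.] 305 [[415.0, -193.0, 16.0], [442.0, -167.0, 33.0], [469.0, -136.0, 38.0]]
top chute 0.27 [359. 176.] 430 [[464.0, -289.0, 7.0], [533.0, -261.0, 67.0], [676.0, -252.0, 74.0]]
top drawer_unit 0.9 [183. 140.] 6107 [[564.0, 88.0, 9.0], [639.0, 237.0, 89.0], [725.0, 386.0, 95.0]]
top coupling1 0.7 [307. 148.] 174 [[574.0, -114.0, 169.0], [588.0, -93.0, 186.0], [602.0, -76.0, 196.0]]
top coupling1 0.53 [304. 158.] 143 [[548.0, -110.0, 165.0], [562.0, -91.0, 176.0], [574.0, -
[... 3368 characters left out ...]
lbow 0.73 [218. 200.] 60 [[596.0, 106.0, 32.0], [606.0, 123.0, 104.0], [622.0, 136.0, 110.0]]
side elbow 0.61 [298. 190.] 167 [[417.0, -185.0, 6.0], [442.0, -162.0, 30.0], [471.0, -133.0, 40.0]]
side tee 0.6 [242. 150.] 169 [[644.0, -212.0, -2.0], [760.0, -164.0, 32.0], [800.0, -77.0, 174.0]]
side sleeve 0.8 [329. 134.] 234 [[502.0, -482.0, 6.0], [528.0, -442.0, 39.0], [556.0, -420.0, 64.0]]
side sleeve 0.27 [255. 145.] 77 [[599.0, -110.0, 180.0], [615.0, -91.0, 196.0], [629.0, -78.0, 207.0]]
side driver 0.49 [253. 307.] 74 [[243.0, 292.0, 1.0], [255.0, 317.0, 22.0], [266.0, 338.0, 31.0]]
side driver 0.44 [256. 178.] 674 [[556.0, -120.0, 1.0], [585.0, -79.0, 59.0], [650.0, -62.0, 181.0]]
1.6
```

View crops.

View pics/crop_rod.png

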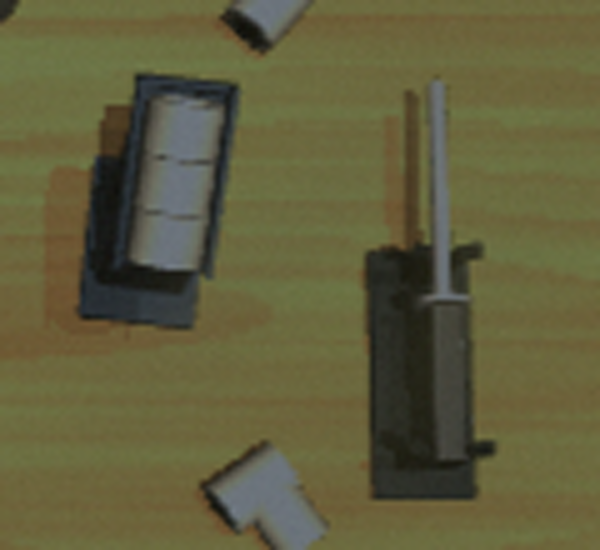

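View pics/crop_dr.png

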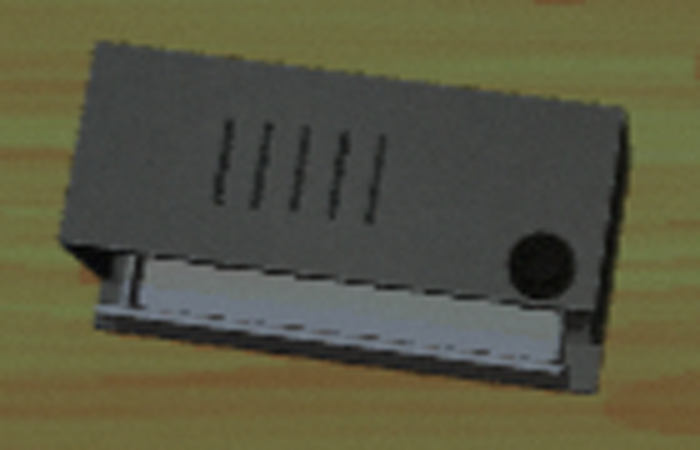

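View pics/crop_side.png

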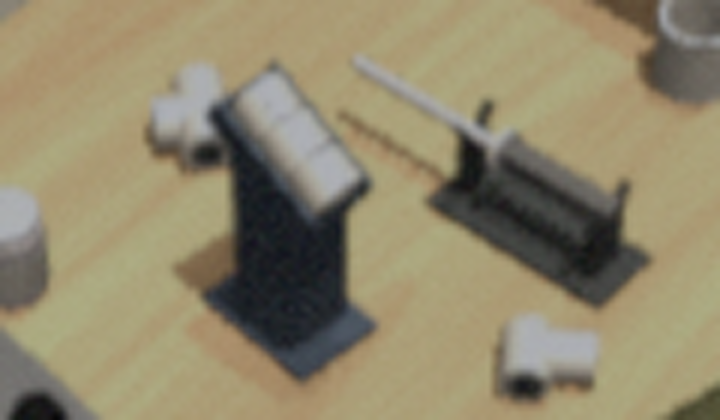

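The crops confirm it. The grey rod lies in its stand with its tip away from the robot, the chute rises away from the robot, and the drawer faces the robot with its button on the right.

```bash
cat > fit.py <<'E'
from h import *
P={n:pickle.load(open(f"/tmp/{n}1.pkl","rb")) for n in("top","side")}
C={n:cloud(P[n]) for n in P}
def sel(W,lo,hi):
    w=W.reshape(-1,3); w=w[~np.isnan(w[:,0])]
    return w[((w>lo)&(w<hi)).all(1)]
E
python3 - <<'E'
from fit import *
for n in P:
    t=sel(C[n],[350,-100,-15],[500,60,15]); print(n,"table z",t[:,2].mean().round(2),t[:,2].std().round(2))
    # rod bare: x 590-690
    r=sel(C[n],[590,-290,45],[700,-230,85]); 
    a=np.polyfit(r[:,0],r[:,1],1); print("bare",len(r),a, "y@600",np.polyval(a,600).round(1),"xmax",np.sort(r[:,0])[-5:].round(1),"z",np.median(r[:,2]).round(1))
    r=sel(C[n],[470,-290,62],[548,-230,85]); a=np.polyfit(r[:,0],r[:,1],1); print("handle",len(r),a,"y@510",np.polyval(a,510).round(1),"x",r[:,0].min().round(1),"z",np.percentile(r[:,2],[10,50,90]).round(1), "y",np.percentile(r[:,1],[2,98]).round(1))
    # drawer top
    r=sel(C[n],[560,70,80],[760,420,97]); rect=cv2.minAreaRect(r[:,:2].astype(np.float32)); print("drawer top",rect, r[:,2].mean())
    r=sel(C[n],[560,70,101],[760,420,116]); print("button",len(r),r.mean(0).round(1),(r.min(0)+r.max(0))/2)
    r=sel(C[n],[540,-130,150],[660,-50,220]);r=r[:]; print("coup",len(r),r.mean(0))
E
```

```text
top table z 1.32 2.24
bare 114 [ 3.71821192e-05 -2.60407887e+02] y@600 -260.4 xmax [680.6 680.7 682.6 683.2 683.8] z 65.0
handle 206 [ 1.42194299e-02 -2.67880698e+02] y@510 -260.6 x 470.0 z [66.1 69.7 72.4] y [-279.3 -247. ]
drawer top ((662.4624633789062, 238.45077514648438), (308.9939270019531, 122.70730590820312), 82.56243133544922) 89.57156111000053
button 84 [608.  122.9 108.9] [608.4496837  123.27272819 108.1423282 ]
coup 772 [596.24427126 -95.57670707 181.94615576]
side table z 0.23 3.34
bare 51 [ 5.15917186e-03 -2.63831070e+02] y@600 -260.7 xmax [677.8 682.7 683.2 684.3 685.4] z 62.9
handle 83 [ 1.71500159e-02 -2.68728418e+02] y@510 -260.0 x 472.0 z [63.7 68.3 71.5] y [-277.  -249.3]
drawer top ((663.0374755859375, 238.25332641601562), (310.87811279296875, 129.05117797851562), 82.13179779052734) 88.33770950181501
button 43 [610.  123.7 106.4] [610.74658874 122.51821262 106.63509657]
coup 366 [595.28092257 -87.90243284 178.85026738]
```

Run:
```python
from fit import *
from scipy.optimize import least_squares
M=pickle.load(open("/tmp/masks.pkl","rb"))
for combo in (["top"],["side"],["top","side"]):
    pts=[]
    for n in combo:
        m=np.zeros((384,512),bool)
        for th in("coupling1","coupling2_mid"):
            for e in M[n,th][:3]:
                if e["region"].sum()<200: m|=e["region"]
        f=P[n]["frame"].astype(float); m&=f.min(2)>np.percentile(f.min(2)[m],15)
        w=C[n][m]; w=w[~np.isnan(w[:,0])]; pts.append(w[(w[:,2]>165)&(w[:,0]<660)&(w[:,1]<-60)])
    p=np.vstack(pts)
    def res(q,free=False):
        yaw,y0,z0=q[:3]; pit=np.deg2rad(25) if len(q)<4 else q[3]
        a=np.array([np.cos(yaw)*np.cos(pit),np.sin(yaw)*np.cos(pit),np.sin(pit)])
        d=p-np.array([590,y0,z0]); d=d-np.outer(d@a,a); return np.linalg.norm(d,axis=1)-20
    for q0 in([-.1,-92,165],[-.1,-92,165,.43]):
        s=least_squares(res,q0,loss="soft_l1"); print(combo,len(p),s.x,np.std(s.fun))
    # extents
    print(np.percentile(p,[1,99],axis=0).round(1).tolist())
# rod line joint fit
pp=[]
for n in P:
    r=sel(C[n],[560,-290,50],[690,-230,80]); h=sel(C[n],[462,-275,64],[543,-247,78]);h=h[np.abs(h[:,1]+261)<12]; pp+= [r,h]
    for s,nm in((r,"bare"),(h,"hand")): print(n,nm,len(s),np.polyfit(s[:,0],s[:,1],1),s.mean(0).round(1))
```

```text
['top'] 447 [-1.15480567e-01 -9.57101463e+01  1.69917276e+02] 2.036190748254016
['top'] 447 [-1.15278298e-01 -9.57125576e+01  1.69908410e+02  4.38314125e-01] 2.0296338236123637
[[548.6, -114.3, 168.0], [635.6, -77.1, 207.5]]
['side'] 103 [ -0.25410406 -94.15833415 168.29479282] 3.318092855291219
['side'] 103 [ -0.25573823 -94.10179682 168.4226765    0.4298574 ] 3.3200423008908775
[[575.0, -110.5, 176.6], [624.2, -77.9, 205.6]]
['top', 'side'] 550 [-1.24159451e-01 -9.58152785e+01  1.69731594e+02] 2.4320637149118585
['top', 'side'] 550 [-1.24413963e-01 -9.58099703e+01  1.69749673e+02  4.33576110e-01] 2.4354942752843503
[[548.8, -114.2, 168.8], [635.1, -77.5, 207.4]]
top bare 189 [ 1.72801158e-02 -2.71647393e+02] [ 612.8 -261.1   65.6]
top hand 190 [ 1.50079879e-03 -2.61306201e+02] [ 503.  -260.6   69.8]
side bare 90 [ 1.76843711e-03 -2.61826146e+02] [ 613.3 -260.7   63.1]
side hand 72 [-1.42539160e-02 -2.52650603e+02] [ 502.3 -259.8   68.9]
```

Run:
```python
from fit import *
p=P["top"]
# overlay model guess: rod, chute, drawer
def box(o,yaw,lo,hi):
    c,s=np.cos(yaw),np.sin(yaw)
    L=np.array([[x,y,z] for x in(lo[0],hi[0]) for y in(lo[1],hi[1]) for z in(lo[2],hi[2])],float)
    return L@np.array([[c,s,0],[-s,c,0],[0,0,1]])+o
def draw(im,p,b,off,f,col):
    q=((proj(p,b)-off)*f+f/2).astype(int)
    for i in range(8):
        for k in(1,2,4):
            j=i^k
            if j>i: cv2.line(im,tuple(map(int,q[i])),tuple(map(int,q[j])),col,1)
ro=np.array([504,-260.5,0]);ry=0.008
do=np.array([572.9,250.2,0]);dy=np.deg2rad(-7.6)
for n,(u0,v0,u1,v1,f) in {"top":(120,90,400,220,2.8),"side":(130,120,330,270,3.9)}.items():
    p=P[n]; im=cv2.resize(p["frame"][v0:v1,u0:u1,::-1],None,fx=f,fy=f,interpolation=cv2.INTER_CUBIC); im=cv2.convertScaleAbs(im,alpha=1.5)
    off=np.array([u0,v0])
    draw(im,p,box(ro,ry,[-45,-9,51],[45,9,69]),off,f,(0,0,255))
    draw(im,p,box(ro,ry,[49,-5,55],[179,5,65]),off,f,(0,255,255))
    draw(im,p,box(do,dy,[30,-154,0],[151,154,88]),off,f,(0,0,255))
    draw(im,p,box(do,dy,[0,-137,10],[1,137,56]),off,f,(0,255,0))
    cv2.imwrite(f"pics/ov_{n}.png",im); print(im.shape)
```

```text
(364, 784, 3)
(585, 780, 3)
```

View pics/ov_top.png

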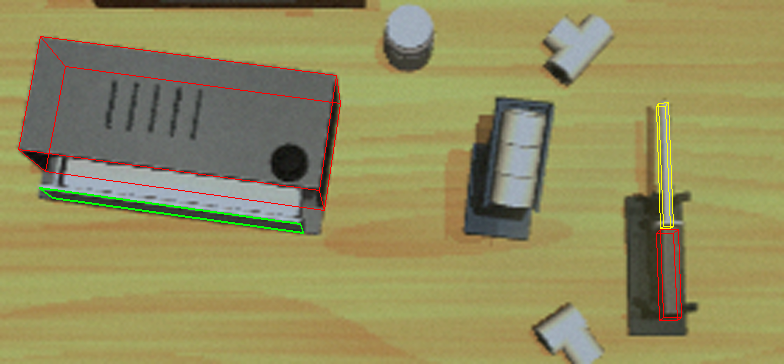

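View pics/ov_side.png

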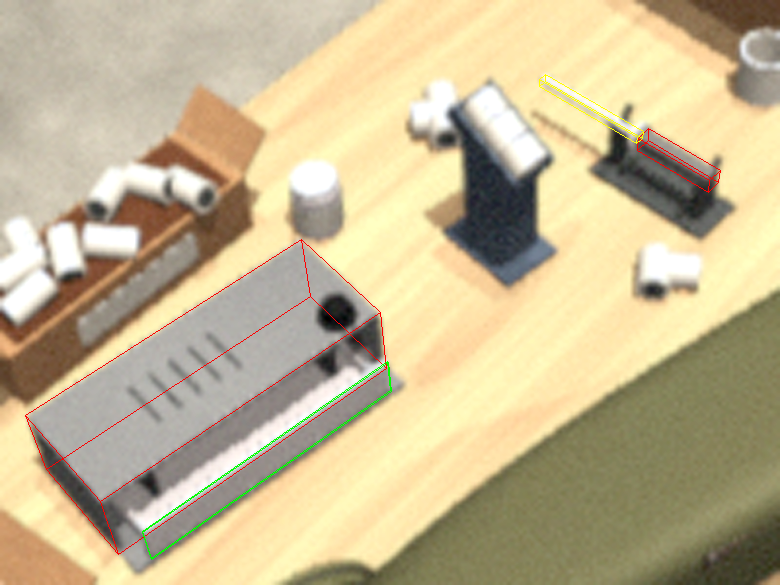

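```bash
cat > mv.py <<'E'
import sys, json
import numpy as np
from scipy.spatial.transform import Rotation as Ro
from rig import env
def tool(yaw_rod,pitch=0.):
    """tool rotation holding the rod with x axis at yaw_rod, tip up by pitch; tool y = rod -y... (tool y yaw = yaw_rod-90deg), z down"""
    r=np.array([np.cos(yaw_rod)*np.cos(pitch),np.sin(yaw_rod)*np.cos(pitch),np.sin(pitch)])
    y=np.array([np.sin(yaw_rod),-np.cos(yaw_rod),0])
    x=r; z=np.cross(x,y)
    return Ro.from_matrix(np.stack([x,y,z],1))
def state():
    s=env.read_state(); return s,np.array(s["eef_pos"]),Ro.from_quat(s["orientation"])
def show():
    s,p,R=state(); m=R.as_matrix()
    print("t",round(s["t"],2),"p",p.round(1),"x",m[:,0].round(3),"z",m[:,2].round(3),"F",np.round(s["wrist_force"],1),"w",round(s["width"],3),"q",np.round(s["qpos"],2))
def plan(pt,Rt,fing,step=38.,ang=6.8,n=None):
    s,p,R=state(); show()
    rv=(R.inv()*Rt).as_rotvec(); d=np.array(pt)-p
    k=n or int(max(1,np.ceil(np.linalg.norm(d)/step),np.ceil(np.rad2deg(np.linalg.norm(rv))/ang)))
    print("dist",np.linalg.norm(d).round(1),"ang",np.rad2deg(np.linalg.norm(rv)).round(1),"rows",k)
    rows=[]
    for i in range(k):
        Ri=R*Ro.from_rotvec(rv*i/k); sh=Ri.inv().apply(d/k)/1000
        rows.append([round(float(v),4) for v in sh]+[round(float(v),3) for v in rv/k]+[fing])
    for i in range(0,k,5): print(rows[i:i+5])
E
python3 -c "
from mv import *
plan([609.5,123,190],tool(np.deg2rad(82.4)),0.0)
print(env.tcp_to_grasp)"
```

```text
t 1.6 p [199.4 618.6 205.7] x [-0.952  0.307 -0.   ] z [ 0. -0. -1.] F [-0.5 -0.  -0.1] w 1.001 q [ 1.18  0.12  1.65 -0.    1.37 -0.08]
dist 643.5 ang 79.7 rows 17
[[-0.0319, -0.0203, 0.0009, 0.0, 0.0, 0.082, 0.0], [-0.0335, -0.0177, 0.0009, 0.0, 0.0, 0.082, 0.0], [-0.0348, -0.0149, 0.0009, 0.0, 0.0, 0.082, 0.0], [-0.0359, -0.012, 0.0009, 0.0, 0.0, 0.082, 0.0], [-0.0368, -0.009, 0.0009, 0.0, 0.0, 0.082, 0.0]]
[[-0.0374, -0.006, 0.0009, 0.0, 0.0, 0.082, 0.0], [-0.0377, -0.0029, 0.0009, 0.0, 0.0, 0.082, 0.0], [-0.0378, 0.0002, 0.0009, 0.0, 0.0, 0.082, 0.0], [-0.0377, 0.0033, 0.0009, 0.0, 0.0, 0.082, 0.0], [-0.0373, 0.0064, 0.0009, 0.0, 0.0, 0.082, 0.0]]
[[-0.0367, 0.0094, 0.0009, 0.0, 0.0, 0.082, 0.0], [-0.0358, 0.0124, 0.0009, 0.0, 0.0, 0.082, 0.0], [-0.0346, 0.0152, 0.0009, 0.0, 0.0, 0.082, 0.0], [-0.0333, 0.018, 0.0009, 0.0, 0.0, 0.082, 0.0], [-0.0317, 0.0207, 0.0009, 0.0, 0.0, 0.082, 0.0]]
[[-0.0299, 0.0232, 0.0009, 0.0, 0.0, 0.082, 0.0], [-0.0279, 0.0256, 0.0009, 0.0, 0.0, 0.082, 0.0]]
18.700000000000003
```

{"name": "carry_out", "arguments": {"targets": [-0.032, -0.02, 0, 0, 0, 0.08, 0, -0.0335, -0.018, 0, 0, 0, 0.08, 0, -0.035, -0.015, 0, 0, 0, 0.08, 0, -0.036, -0.012, 0, 0, 0, 0.08, 0, -0.037, -0.009, 0, 0, 0, 0.08, 0]}}

```text
t: 2.02
eef_pos: [319.6, 472.8, 205.1]
orientation: [0.351, 0.936, 0.001, -0.001]
wrist_force: [0.1, 0.4, -0.5]
width: 0.299
```

{"name": "carry_out", "arguments": {"targets": [-0.037, -0.006, 0, 0, 0, 0.08, 0, -0.038, -0.003, 0, 0, 0, 0.08, 0, -0.038, 0, 0, 0, 0, 0.08, 0, -0.038, 0.003, 0, 0, 0, 0.08, 0, -0.037, 0.006, 0, 0, 0, 0.08, 0]}}

```text
t: 2.43
eef_pos: [443.9, 318.8, 205.9]
orientation: [0.538, 0.843, 0.002, -0.0]
wrist_force: [0.8, 1.2, 0.7]
width: 0.003
```

```bash
python3 -c "
from mv import *
plan([609.5,123,150],tool(np.deg2rad(82.4)),0.0)"
```

```text
t 2.43 p [443.9 318.8 205.9] x [-0.422  0.907  0.003] z [ 0.002  0.004 -1.   ] F [0.8 1.2 0.7] w 0.003 q [ 0.52 -0.11  1.88  0.    1.36  0.09]
dist 262.4 ang 32.5 rows 7
[[-0.0354, 0.0096, 0.0079, 0.0, -0.001, 0.081, 0.0], [-0.0345, 0.0125, 0.0079, 0.0, -0.001, 0.081, 0.0], [-0.0333, 0.0152, 0.0079, 0.0, -0.001, 0.081, 0.0], [-0.032, 0.0179, 0.0079, 0.0, -0.001, 0.081, 0.0], [-0.0304, 0.0204, 0.008, 0.0, -0.001, 0.081, 0.0]]
[[-0.0287, 0.0228, 0.008, 0.0, -0.001, 0.081, 0.0], [-0.0267, 0.0251, 0.008, 0.0, -0.001, 0.081, 0.0]]
```

{"name": "carry_out", "arguments": {"targets": [-0.0355, 0.0096, 0.008, 0, 0, 0.081, 0, -0.0345, 0.0125, 0.008, 0, 0, 0.081, 0, -0.0335, 0.015, 0.008, 0, 0, 0.081, 0, -0.032, 0.018, 0.008, 0, 0, 0.081, 0, -0.0305, 0.0205, 0.008, 0, 0, 0.081, 0]}}

```text
t: 2.85
eef_pos: [568.0, 169.9, 169.1]
orientation: [0.704, 0.71, 0.007, 0.001]
wrist_force: [1.2, -0.2, 0.5]
width: -0.002
```

```bash
python3 -c "
from mv import *
plan([609.5,123,130],tool(np.deg2rad(82.4)),0.0,n=5)"
```

```text
t 2.85 p [568.  169.9 169.1] x [-0.008  1.     0.008] z [ 0.011  0.008 -1.   ] F [ 1.2 -0.2  0.5] w -0.002 q [0.2  0.02 1.83 0.01 1.29 0.19]
dist 73.8 ang 8.1 rows 5
[[-0.0095, 0.0081, 0.0078, 0.002, -0.002, 0.028, 0.0], [-0.0093, 0.0084, 0.0078, 0.002, -0.002, 0.028, 0.0], [-0.009, 0.0087, 0.0078, 0.002, -0.002, 0.028, 0.0], [-0.0087, 0.009, 0.0078, 0.002, -0.002, 0.028, 0.0], [-0.0085, 0.0092, 0.0078, 0.002, -0.002, 0.028, 0.0]]
```

{"name": "carry_out", "arguments": {"targets": [-0.0095, 0.008, 0.008, 0.002, -0.002, 0.028, 0, -0.009, 0.0085, 0.008, 0.002, -0.002, 0.028, 0, -0.009, 0.0085, 0.008, 0.002, -0.002, 0.028, 0, -0.0085, 0.009, 0.008, 0.002, -0.002, 0.028, 0, -0.0085, 0.009, 0.008, 0.002, -0.002, 0.028, 0]}}

```text
t: 3.27
eef_pos: [613.6, 116.8, 126.7]
orientation: [0.757, 0.653, -0.0, 0.001]
wrist_force: [0.6, -0.1, 0.9]
width: -0.001
```

```bash
python3 -c "
from mv import *
plan([609.5,123,112],tool(np.deg2rad(82.4)),0.0,n=4)"
```

```text
t 3.27 p [613.6 116.8 126.7] x [ 0.147  0.989 -0.002] z [ 0.001 -0.002 -1.   ] F [ 0.6 -0.1  0.9] w -0.001 q [ 0.1   0.13  1.78 -0.    1.23  0.25]
dist 16.5 ang 0.8 rows 4
[[0.0014, -0.0012, 0.0037, 0.0, 0.0, -0.004, 0.0], [0.0014, -0.0012, 0.0037, 0.0, 0.0, -0.004, 0.0], [0.0014, -0.0012, 0.0037, 0.0, 0.0, -0.004, 0.0], [0.0014, -0.0012, 0.0037, 0.0, 0.0, -0.004, 0.0]]
```

{"name": "carry_out", "arguments": {"targets": [0.002, -0.002, 0.003, 0, 0, 0, 0, 0.002, -0.0015, 0.004, 0, 0, 0, 0, 0.002, -0.0015, 0.004, 0, 0, 0, 0, 0, 0, 0.003, 0, 0, 0, 0, 0, 0, 0.002, 0, 0, 0, 0]}}

```text
t: 3.68
eef_pos: [608.6, 124.9, 106.5]
orientation: [0.757, 0.653, -0.002, -0.0]
wrist_force: [0.5, 0.4, -0.5]
width: 0.003
```

{"name": "carry_out", "arguments": {"targets": [0, 0, 0.003, 0, 0, 0, 0, 0, 0, 0.003, 0, 0, 0, 0, 0, 0, 0.003, 0, 0, 0, 0]}}

```text
t: 3.93
eef_pos: [608.3, 126.4, 97.7]
orientation: [0.756, 0.654, -0.001, 0.0]
wrist_force: [-0.5, -0.5, -0.1]
width: 0.001
```

```bash
cat > snap.py <<'E'
import sys
from h import *
from rig import eyes,env
def snap(n,tag,crop=None,f=1.5):
    p=eyes.camera(n); pickle.dump(p,open(f"/tmp/{tag}.pkl","wb"))
    u0,v0,u1,v1=crop or (0,0,512,384)
    im=cv2.resize(p["frame"][v0:v1,u0:u1,::-1],None,fx=f,fy=f,interpolation=cv2.INTER_CUBIC)
    cv2.imwrite(f"pics/{tag}.png",cv2.convertScaleAbs(im,alpha=1.4)); return p
E
python3 -c "
from snap import *
snap('top','t2',(100,80,400,300),2.6); snap('side','s2',(120,120,350,290),3.4)
from mv import show; show()"
```

```text
t 4.03 p [607.9 126.2  97.1] x [ 0.144  0.99  -0.002] z [-0.003 -0.002 -1.   ] F [ 0.9 -0.2  0.5] w -0.0 q [ 0.12  0.15  1.81 -0.    1.18  0.26]
```

View pics/t2.png

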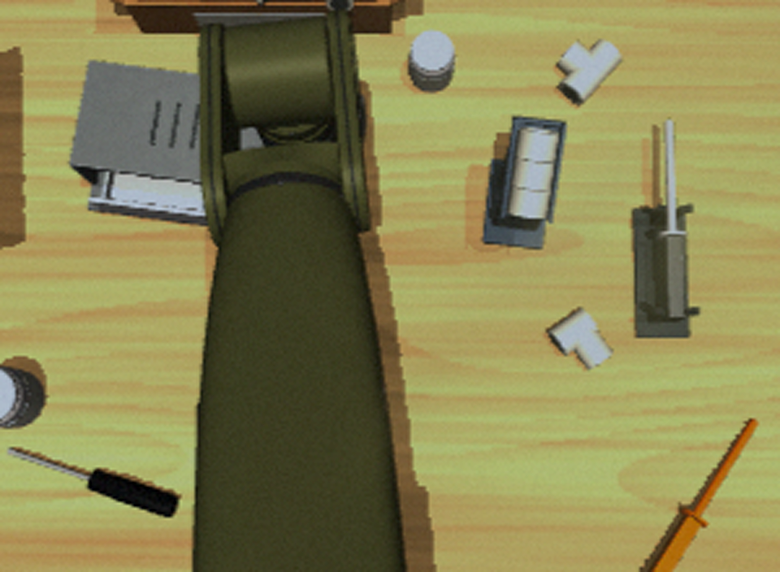

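View pics/s2.png

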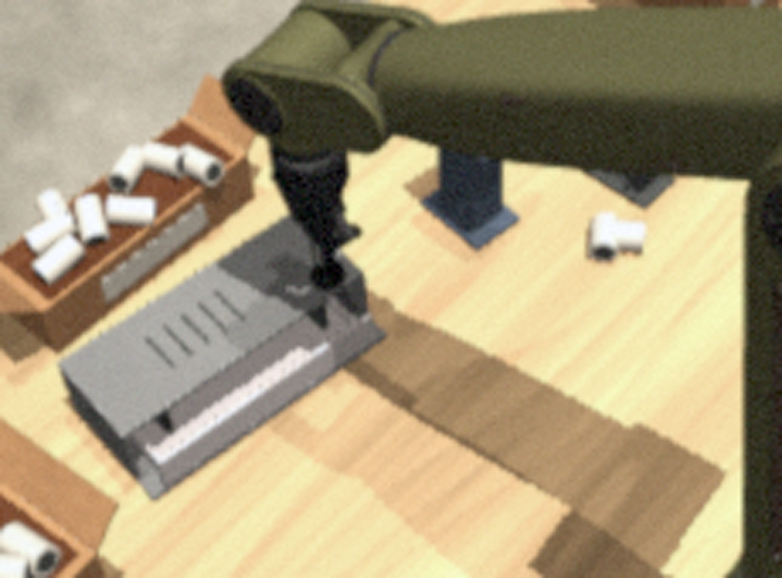

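{"name": "carry_out", "arguments": {"targets": [0, 0, 0.003, 0, 0, 0, 0, 0, 0, 0.003, 0, 0, 0, 0]}}

```text
t: 4.2
eef_pos: [608.5, 126.3, 91.7]
orientation: [0.756, 0.654, -0.001, 0.0]
wrist_force: [0.3, 0.6, 0.5]
width: -0.001
```

```bash
python3 -c "
from snap import *
p=snap('side','s3',(180,170,250,230),9)
W=cloud(p)
m=(W[...,0]>570)&(W[...,0]<660)&(W[...,1]>80)&(W[...,1]<170)&(W[...,2]>97)&(W[...,2]<135)
w=W[m]
for z in range(95,135,5):
    k=w[(w[:,2]>=z)&(w[:,2]<z+5)]; print(z,len(k),k.mean(0).round(0) if len(k) else '', k.min(0).round(0) if len(k) else '',k.max(0).round(0) if len(k) else '')
print(proj(p,[[608.5,126.3,91.7],[609.5,123,108]]))
"
```

```text
95 4 [602. 129.  98.] [595. 115.  97.] [607. 141. 100.]
100 12 [606. 131. 103.] [595. 120. 100.] [622. 138. 105.]
105 12 [605. 124. 108.] [598. 114. 106.] [615. 133. 110.]
110 7 [602. 128. 112.] [595. 119. 110.] [615. 138. 114.]
115 0   
120 4 [602. 129. 123.] [600. 123. 122.] [606. 136. 125.]
125 3 [606. 136. 128.] [598. 134. 125.] [615. 137. 130.]
130 8 [602. 132. 133.] [594. 122. 131.] [609. 139. 134.]
[[215.38350001 200.7712398 ]
 [215.43720155 197.27585655]]
```

View pics/s3.png

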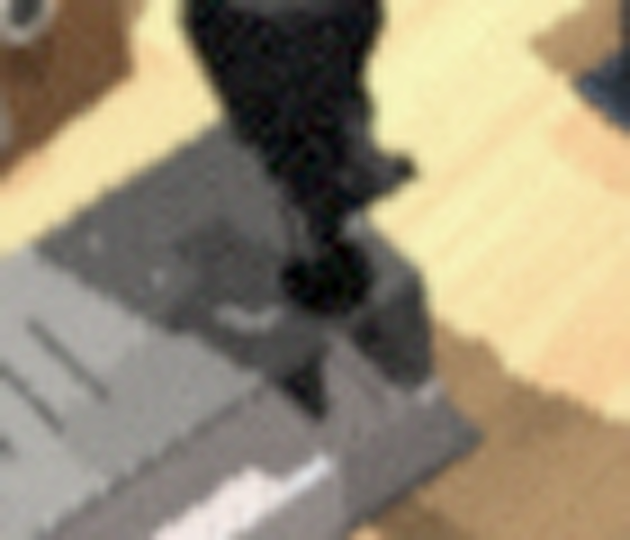

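{"name": "carry_out", "arguments": {"targets": [0, 0, 0.003, 0, 0, 0, 0]}}

```text
t: 4.33
eef_pos: [608.7, 126.2, 88.5]
orientation: [0.756, 0.654, -0.001, 0.0]
wrist_force: [0.1, 0.1, -0.0]
width: -0.001
```

{"name": "carry_out", "arguments": {"targets": [0, 0, 0.003, 0, 0, 0, 0]}}

```text
t: 4.42
eef_pos: [608.7, 126.1, 85.2]
orientation: [0.757, 0.654, -0.001, 0.0]
wrist_force: [-0.2, 0.7, 0.1]
width: 0.005
```

{"name": "carry_out", "arguments": {"targets": [0, 0, 0.003, 0, 0, 0, 0]}}

```text
t: 4.5
eef_pos: [608.8, 126.0, 82.0]
orientation: [0.757, 0.654, -0.001, 0.0]
wrist_force: [-0.2, 0.7, 4.6]
width: 0.001
```

{"name": "carry_out", "arguments": {"targets": [0, 0, 0.003, 0, 0, 0, 0]}}

```text
t: 4.58
eef_pos: [608.9, 126.0, 79.3]
orientation: [0.757, 0.654, -0.001, 0.0]
wrist_force: [-2.0, -0.0, 5.6]
width: 0.001
```

{"name": "carry_out", "arguments": {"targets": [0, 0, 0.003, 0, 0, 0, 0]}}

```text
t: 4.67
eef_pos: [609.0, 126.1, 76.5]
orientation: [0.757, 0.654, -0.001, 0.0]
wrist_force: [-0.8, -0.1, 2.2]
width: 0.0
```

{"name": "carry_out", "arguments": {"targets": [0, 0, 0.002, 0, 0, 0, 0]}}

```text
t: 4.75
eef_pos: [608.9, 126.1, 74.3]
orientation: [0.757, 0.654, -0.001, 0.0]
wrist_force: [-1.9, -0.4, 2.7]
width: -0.004
```

```bash
python3 -c "
from snap import *
p=snap('side','s4',(120,120,350,290),3.4)
from mv import show; show()"
```

```text
t 4.8 p [608.9 126.1  74. ] x [ 0.145  0.989 -0.001] z [-0.    -0.001 -1.   ] F [-0.3 -0.1  2.9] w -0.001 q [ 0.12  0.18  1.82 -0.    1.14  0.26]
```

View pics/s4.png

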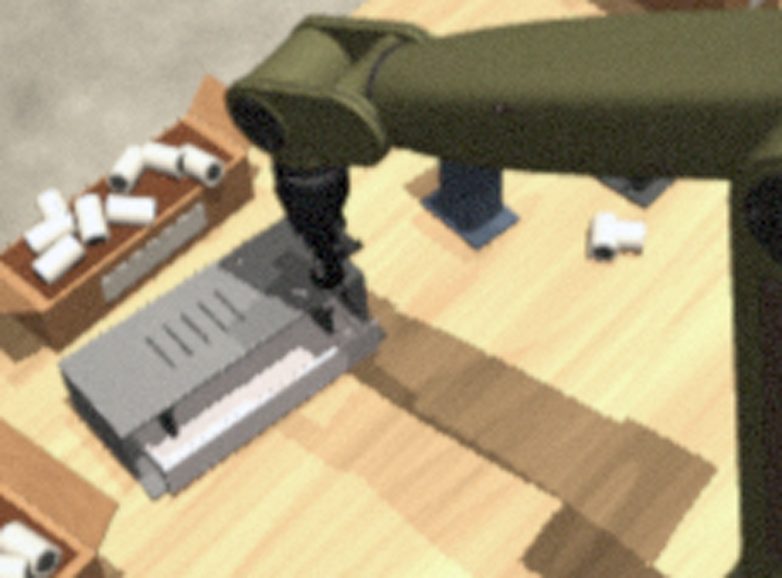

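The button released only at a reported tip height of about 77 mm. Reported z therefore seems to read about 24 mm too low, and I need to check that with the cameras before grasping. The side view shows the tray just starting out at about (250,420). I'll retreat now.

{"name": "carry_out", "arguments": {"targets": [0, 0, -0.02, 0, 0, 0, 0, 0, 0, -0.03, 0, 0, 0, 0, 0, 0, -0.03, 0, 0, 0, 0, 0, 0, -0.02, 0, 0, 0, 0, 0, 0, 0, 0, 0, 0, 0]}}

```text
t: 5.22
eef_pos: [607.1, 125.8, 172.3]
orientation: [0.757, 0.654, -0.004, -0.001]
wrist_force: [0.5, -0.3, 0.5]
width: 0.0
```

```bash
python3 -c "
from snap import *
p=snap('side','s5',(120,90,350,290),3.4)
from mv import *
show()
s,q,R=state()
for dz in (0,-24,-60):
  print(dz,proj(p,[q+R.apply([0,0,dz])]))
plan([470,-120,280],tool(np.deg2rad(0)),0.085)
"
```

```text
t 5.27 p [606.3 125.7 170.4] x [ 0.145  0.989 -0.004] z [-0.009 -0.003 -1.   ] F [0.3 0.3 0.9] w 0.001 q [ 0.12  0.09  1.75 -0.    1.31  0.26]
0 [[213.99902417 187.02353649]]
-24 [[213.31881577 182.53574102]]
-60 [[212.26797039 175.60260252]]
t 5.27 p [606.3 125.7 170.4] x [ 0.145  0.989 -0.004] z [-0.009 -0.003 -1.   ] F [0.3 0.3 0.9] w 0.001 q [ 0.12  0.09  1.75 -0.    1.31  0.26]
dist 301.6 ang 81.7 rows 13
[[-0.0203, -0.0077, -0.0083, -0.0, 0.001, 0.11, 0.085], [-0.021, -0.0054, -0.0083, -0.0, 0.001, 0.11, 0.085], [-0.0214, -0.0031, -0.0083, -0.0, 0.001, 0.11, 0.085], [-0.0216, -0.0007, -0.0083, -0.0, 0.001, 0.11, 0.085], [-0.0216, 0.0016, -0.0083, -0.0, 0.001, 0.11, 0.085]]
[[-0.0213, 0.004, -0.0084, -0.0, 0.001, 0.11, 0.085], [-0.0207, 0.0063, -0.0084, -0.0, 0.001, 0.11, 0.085], [-0.0199, 0.0085, -0.0084, -0.0, 0.001, 0.11, 0.085], [-0.0188, 0.0106, -0.0084, -0.0, 0.001, 0.11, 0.085], [-0.0175, 0.0126, -0.0084, -0.0, 0.001, 0.11, 0.085]]
[[-0.016, 0.0145, -0.0084, -0.0, 0.001, 0.11, 0.085], [-0.0144, 0.0162, -0.0084, -0.0, 0.001, 0.11, 0.085], [-0.0125, 0.0176, -0.0084, -0.0, 0.001, 0.11, 0.085]]
```

View pics/s5.png

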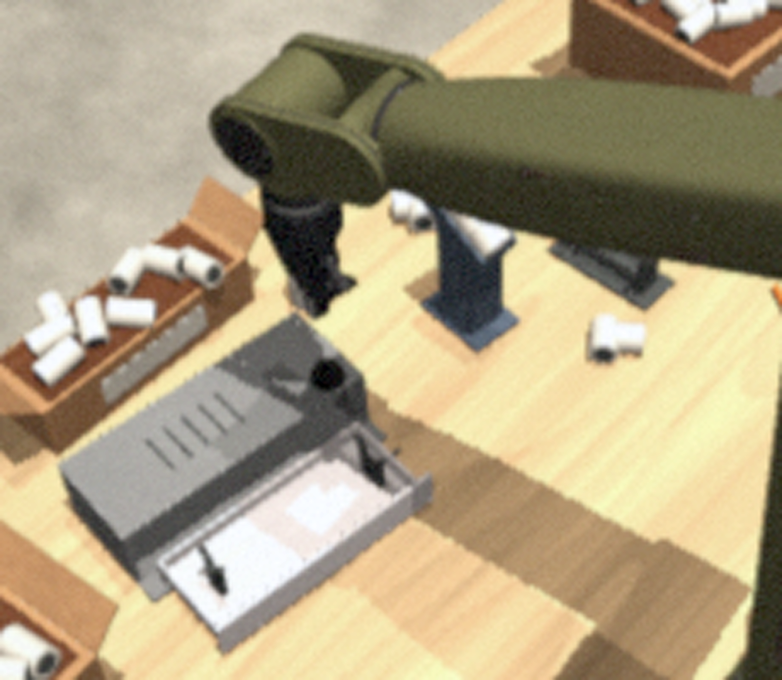

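The tray has popped fully out, and its two dark notches show at crop (372,462) and (215,570). The fingertip at (213.5,183.5) px also sits about 20 mm above the reported TCP.

{"name": "carry_out", "arguments": {"targets": [-0.02, -0.008, -0.01, 0, 0, 0.11, 0.06, -0.021, -0.005, -0.01, 0, 0, 0.11, 0.06, -0.0215, -0.003, -0.009, 0, 0, 0.11, 0.06, -0.0215, -0.001, -0.008, 0, 0, 0.11, 0.06, -0.0215, 0.0015, -0.008, 0, 0, 0.11, 0.06]}}

```text
t: 5.68
eef_pos: [548.1, 31.8, 205.4]
orientation: [0.909, 0.416, -0.012, -0.004]
wrist_force: [0.7, -0.1, -0.7]
width: 0.693
```

{"name": "carry_out", "arguments": {"targets": [-0.021, 0.004, -0.008, 0, 0, 0.11, 0.06, -0.0205, 0.0065, -0.008, 0, 0, 0.11, 0.06, -0.02, 0.0085, -0.008, 0, 0, 0.11, 0.06, -0.019, 0.0105, -0.008, 0, 0, 0.11, 0.06, -0.0175, 0.0125, -0.008, 0, 0, 0.11, 0.06]}}

```text
t: 6.1
eef_pos: [486.5, -64.1, 236.6]
orientation: [0.99, 0.139, -0.02, -0.002]
wrist_force: [0.9, 1.2, -0.2]
width: 0.704
```

```bash
python3 -c "
from mv import *
plan([500,-261,160],tool(np.deg2rad(0.)),0.06)
"
```

```text
t 6.1 p [486.5 -64.1 236.6] x [ 0.96   0.276 -0.039] z [-0.04  -0.001 -0.999] F [ 0.9  1.2 -0.2] w 0.704 q [-0.23 -0.23  1.94 -0.01  1.47  1.06]
dist 211.7 ang 16.2 rows 6
[[-0.0064, 0.0323, 0.0127, -0.001, 0.007, 0.047, 0.06], [-0.005, 0.0326, 0.0127, -0.001, 0.007, 0.047, 0.06], [-0.0035, 0.0327, 0.0127, -0.001, 0.007, 0.047, 0.06], [-0.0021, 0.0329, 0.0127, -0.001, 0.007, 0.047, 0.06], [-0.0007, 0.0329, 0.0127, -0.001, 0.007, 0.047, 0.06]]
[[0.0008, 0.0329, 0.0127, -0.001, 0.007, 0.047, 0.06]]
```

{"name": "carry_out", "arguments": {"targets": [-0.006, 0.032, 0.011, 0, 0.007, 0.047, 0.06, -0.005, 0.0325, 0.012, 0, 0.007, 0.047, 0.06, -0.0035, 0.0325, 0.013, 0, 0.007, 0.047, 0.06, -0.002, 0.033, 0.013, 0, 0.007, 0.047, 0.06, 0, 0.033, 0.012, 0, 0.007, 0.047, 0.06]}}

```text
t: 6.52
eef_pos: [495.9, -231.8, 169.7]
orientation: [1.0, 0.017, -0.001, -0.003]
wrist_force: [0.4, -1.2, -0.1]
width: 0.701
```

```bash
python3 -c "
from mv import *
plan([504,-261,120],tool(np.deg2rad(0.2)),0.06,n=5)
"
```

```text
t 6.52 p [ 495.9 -231.8  169.7] x [ 0.999  0.034 -0.002] z [-0.002  0.006 -1.   ] F [ 0.4 -1.2 -0.1] w 0.701 q [-0.54 -0.07  1.91  0.    1.31  1.  ]
dist 58.2 ang 1.8 rows 5
[[0.0014, 0.0059, 0.0099, -0.001, 0.0, 0.006, 0.06], [0.0015, 0.0059, 0.0099, -0.001, 0.0, 0.006, 0.06], [0.0015, 0.0059, 0.0099, -0.001, 0.0, 0.006, 0.06], [0.0015, 0.0059, 0.0099, -0.001, 0.0, 0.006, 0.06], [0.0016, 0.0059, 0.0099, -0.001, 0.0, 0.006, 0.06]]
```

{"name": "carry_out", "arguments": {"targets": [0.002, 0.004, 0.01, 0, 0, 0.005, 0.06, 0.002, 0.005, 0.01, 0, 0, 0.005, 0.06, 0.001, 0.005, 0.01, 0, 0, 0.005, 0.06, 0.001, 0.003, 0.008, 0, 0, 0, 0.06, 0, 0, 0, 0, 0, 0, 0.06]}}

```text
t: 6.93
eef_pos: [496.9, -250.8, 117.3]
orientation: [1.0, 0.006, -0.008, -0.007]
wrist_force: [0.4, 0.4, -0.1]
width: 0.703
```

```bash
python3 -c "
from snap import *
from mv import *
p=snap('side','s6',(220,80,370,220),5); t=snap('top','t6',(250,100,400,230),5)
plan([504,-261,120],tool(np.deg2rad(0.2)),0.06,n=5)
s,q,R=state()
for dz in (0,-24): print(proj(p,[q+R.apply([0,0,dz])]),proj(t,[q+R.apply([0,0,dz])]))
for pp,n in((p,'side'),(t,'top')):
  W=cloud(pp).reshape(-1,3); m=(abs(W[:,0]-504)<50)&(abs(W[:,1]+261)<70)&(W[:,2]>100)&(W[:,2]<260); w=W[m]
  for z in range(90,200,10):
    k=w[(w[:,2]>=z)&(w[:,2]<z+10)]
    if len(k): print(n,z,len(k),k.min(0).round(0),k.max(0).round(0))
"
```

```text
t 7.03 p [ 497.7 -250.8  119.4] x [ 1.     0.012 -0.013] z [-0.013  0.012 -1.   ] F [-0.8 -0.6 -0. ] w 0.704 q [-0.56  0.    1.93  0.    1.23  0.99]
dist 12.0 ang 1.1 rows 5
[[0.0012, 0.002, -0.0002, -0.002, 0.003, 0.002, 0.06], [0.0012, 0.002, -0.0002, -0.002, 0.003, 0.002, 0.06], [0.0012, 0.002, -0.0001, -0.002, 0.003, 0.002, 0.06], [0.0012, 0.002, -0.0001, -0.002, 0.003, 0.002, 0.06], [0.0012, 0.002, -0.0001, -0.002, 0.003, 0.002, 0.06]]
[[304.1243172 152.2469638]] [[360.46447982 186.26383566]]
[[304.50399185 147.76841965]] [[362.95624423 184.59629184]]
side 140 4 [ 491. -291.  147.] [ 501. -217.  150.]
side 150 16 [ 486. -298.  150.] [ 505. -209.  160.]
side 160 20 [ 486. -287.  161.] [ 511. -206.  168.]
side 170 20 [ 486. -289.  170.] [ 511. -206.  178.]
side 180 16 [ 487. -288.  180.] [ 508. -210.  190.]
side 190 21 [ 483. -308.  190.] [ 506. -192.  200.]
top 150 1 [ 491. -208.  159.] [ 491. -208.  159.]
top 160 2 [ 491. -212.  163.] [ 491. -210.  163.]
top 170 2 [ 491. -212.  176.] [ 491. -209.  177.]
top 190 1 [ 491. -209.  190.] [ 491. -209.  190.]
```

View pics/s6.png

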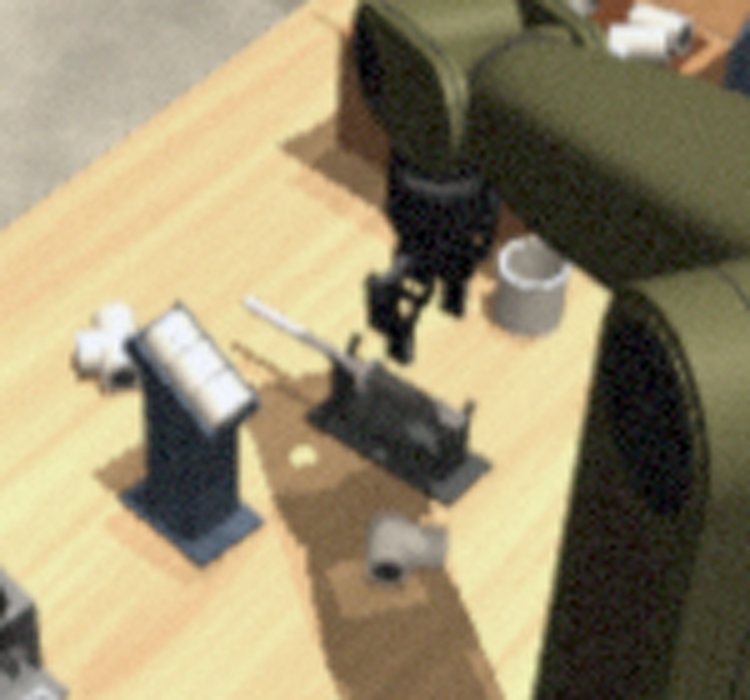

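View pics/t6.png

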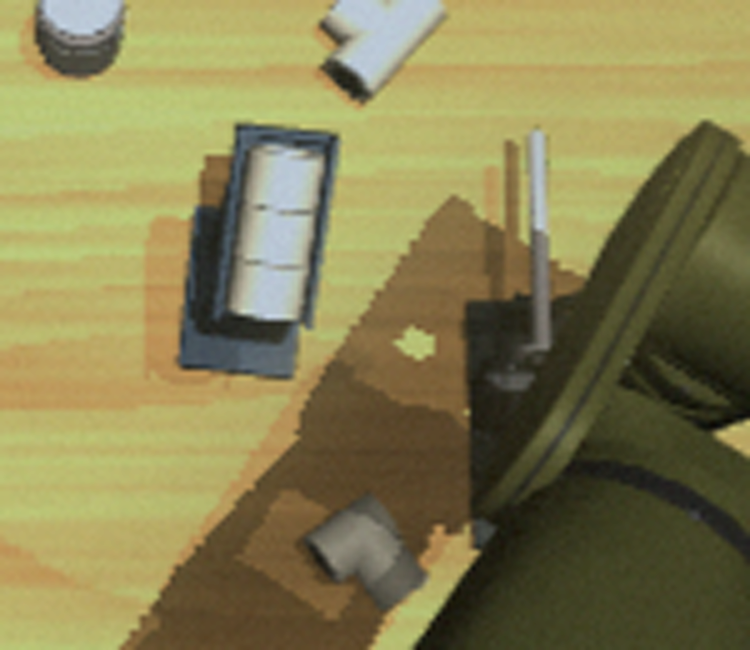

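{"name": "carry_out", "arguments": {"targets": [0.003, 0.004, 0.01, -0.004, 0.005, 0.005, 0.06, 0.003, 0.004, 0.015, -0.004, 0.005, 0.005, 0.06, 0.001, 0.002, 0.015, 0, 0, 0, 0.06, 0, 0, 0.01, 0, 0, 0, 0.06, 0, 0, 0.005, 0, 0, 0, 0.06]}}

```text
t: 7.45
eef_pos: [510.7, -260.7, 67.8]
orientation: [1.0, 0.003, 0.005, 0.002]
wrist_force: [0.5, 0.6, 0.1]
width: 0.703
```

```bash
python3 -c "
from mv import *
plan([504,-261,16],tool(np.deg2rad(0.2)),0.06,n=5)
"
```

```text
t 7.45 p [ 510.7 -260.7   67.8] x [1.    0.007 0.01 ] z [ 0.01  -0.004 -1.   ] F [0.5 0.6 0.1] w 0.703 q [-0.57  0.08  1.95  0.    1.11  1.  ]
dist 52.2 ang 0.7 rows 5
[[-0.0015, 0.0, 0.0103, 0.001, -0.002, 0.001, 0.06], [-0.0014, 0.0, 0.0103, 0.001, -0.002, 0.001, 0.06], [-0.0014, 0.0, 0.0103, 0.001, -0.002, 0.001, 0.06], [-0.0014, 0.0, 0.0103, 0.001, -0.002, 0.001, 0.06], [-0.0014, 0.0001, 0.0104, 0.001, -0.002, 0.001, 0.06]]
```

{"name": "carry_out", "arguments": {"targets": [-0.003, 0, 0.012, 0, -0.004, 0, 0.06, -0.002, 0, 0.012, 0, -0.003, 0, 0.06, -0.001, 0, 0.012, 0, 0, 0, 0.06, 0, 0, 0.009, 0, 0, 0, 0.06, 0, 0, 0.004, 0, 0, 0, 0.06]}}

```text
t: 7.87
eef_pos: [505.4, -260.5, 15.2]
orientation: [1.0, 0.004, 0.002, 0.003]
wrist_force: [0.4, 0.7, 0.2]
width: 0.701
```

```bash
python3 -c "
from snap import *
from mv import *
p=snap('side','s7',(240,110,350,210),7)
plan([504,-261,16],tool(np.deg2rad(0.2)),0.06,n=5)
"
```

```text
t 7.92 p [ 504.8 -260.1   14.5] x [1.    0.008 0.003] z [ 0.003 -0.005 -1.   ] F [-0.8  0.2 -0.5] w 0.704 q [-0.57  0.14  1.98 -0.    1.02  1.  ]
dist 1.9 ang 0.4 rows 5
[[-0.0002, 0.0002, -0.0003, 0.001, -0.001, 0.001, 0.06], [-0.0002, 0.0002, -0.0003, 0.001, -0.001, 0.001, 0.06], [-0.0002, 0.0002, -0.0003, 0.001, -0.001, 0.001, 0.06], [-0.0002, 0.0002, -0.0003, 0.001, -0.001, 0.001, 0.06], [-0.0002, 0.0002, -0.0003, 0.001, -0.001, 0.001, 0.06]]
```

View pics/s7.png

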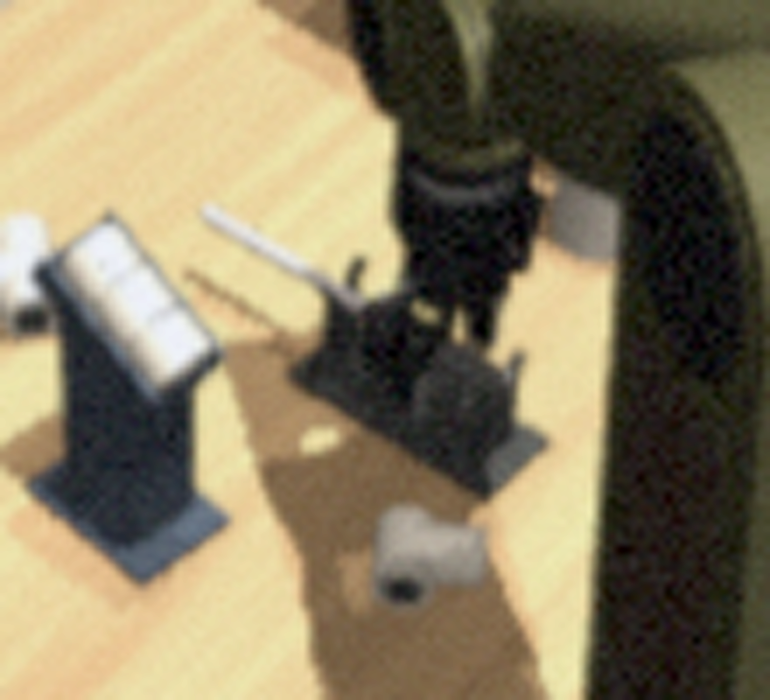

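The fingers straddle the handle at crop (420,330), between the two uprights. I'm closing the gripper now.

{"name": "carry_out", "arguments": {"targets": [0, 0, 0, 0, 0, 0, 0.01, 0, 0, 0, 0, 0, 0, 0.01, 0, 0, 0, 0, 0, 0, 0.01, 0, 0, 0, 0, 0, 0, 0.01, 0, 0, 0, 0, 0, 0, 0.01], "grip_force": 60}}

```text
t: 8.33
eef_pos: [505.5, -260.7, 15.2]
orientation: [1.0, 0.004, 0.002, 0.003]
wrist_force: [0.3, 0.7, -0.8]
width: 0.199
```

{"name": "carry_out", "arguments": {"targets": [0, 0, -0.003, 0, 0, 0, 0.005, 0, 0, -0.003, 0, 0, 0, 0.005, 0, 0, -0.003, 0, 0, 0, 0.005, 0, 0, -0.003, 0, 0, 0, 0.005], "grip_force": 80}}

```text
t: 8.67
eef_pos: [505.0, -260.4, 28.0]
orientation: [1.0, 0.004, 0.002, 0.002]
wrist_force: [0.7, 0.4, -1.2]
width: 0.195
```

{"name": "carry_out", "arguments": {"targets": [0, 0, -0.015, 0, 0, 0, 0.005, 0, 0, -0.025, 0, 0, 0, 0.005, 0, 0, -0.025, 0, 0, 0, 0.005, -0.01, 0, -0.025, 0, 0, 0, 0.005, -0.01, 0, -0.01, 0, 0, 0, 0.005]}}

```text
t: 9.08
eef_pos: [482.7, -258.4, 129.6]
orientation: [1.0, 0.004, -0.001, 0.0]
wrist_force: [0.5, -1.0, -1.0]
width: 0.193
```

{"name": "carry_out", "arguments": {"targets": [-0.015, 0, -0.01, 0, 0.08, 0, 0.005, -0.015, 0, -0.01, 0, 0.09, 0, 0.005, -0.015, 0, -0.01, 0, 0.09, 0, 0.005, -0.01, 0, -0.005, 0, 0.09, 0, 0.005, 0, 0, 0, 0, 0.08, 0, 0.005]}}

```text
t: 9.5
eef_pos: [428.5, -261.0, 168.7]
orientation: [0.974, 0.009, 0.226, 0.005]
wrist_force: [0.2, 0.6, -1.9]
width: 0.195
```

```bash
python3 -c "
from snap import *
from mv import *
p=snap('side','s8',(200,60,370,220),4.5); t=snap('top','t8',(250,90,420,260),4.4)
show()
"
```

```text
t 9.6 p [ 427.  -260.5  166.2] x [0.901 0.017 0.434] z [ 0.434 -0.005 -0.901] F [ 0.  -0.2 -1.9] w 0.195 q [-0.86 -0.44  2.27  0.39  1.04  0.55]
```

View pics/s8.png

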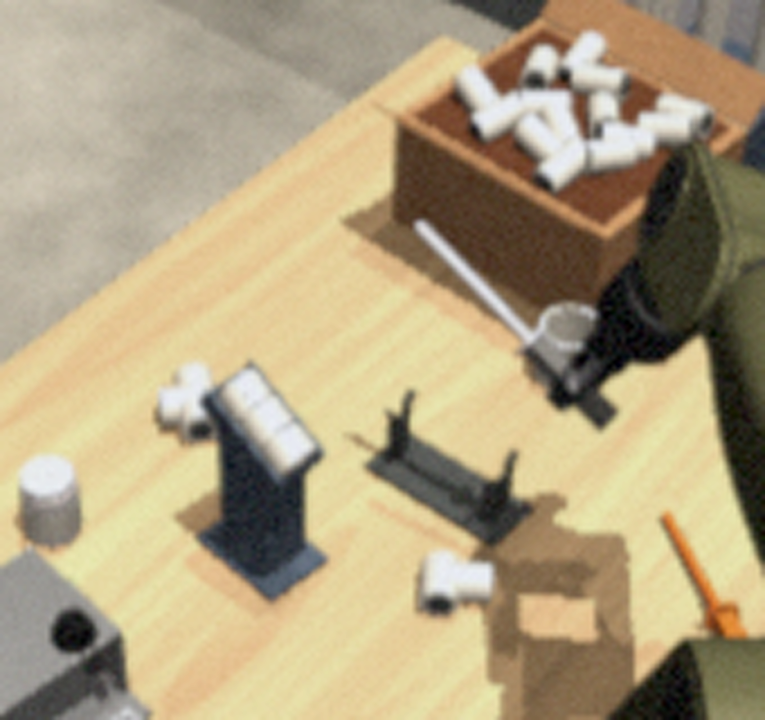

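View pics/t8.png

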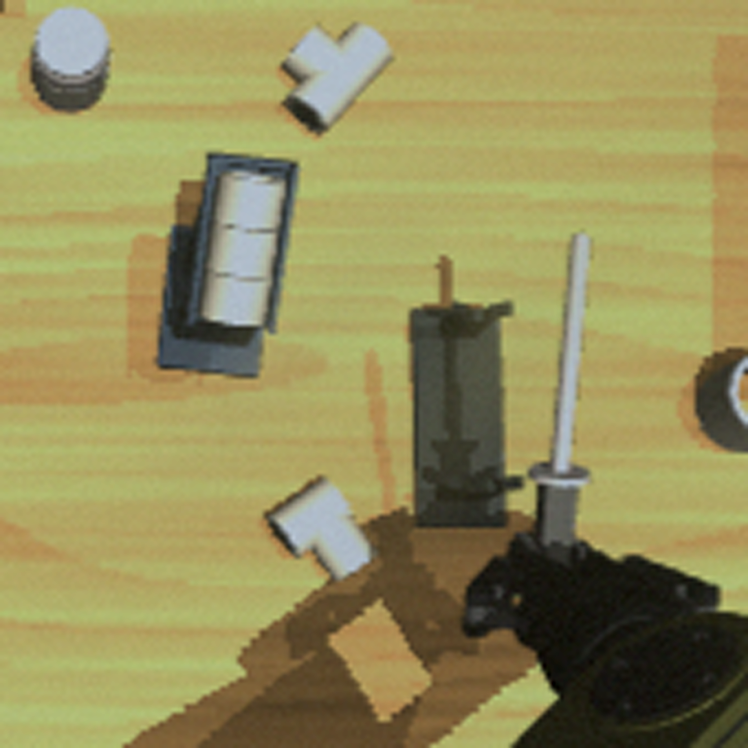

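```bash
cat >> h.py <<'E'
def tri(ps,uvs):
    A=[];b=[]
    for p,uv in zip(ps,uvs):
        K,R,t=p["mtx"],np.array(p["R"]),np.array(p["t"])
        r=R.T@np.array([(uv[0]-K[0,2])/K[0,0],(uv[1]-K[1,2])/K[1,1],1]); r/=np.linalg.norm(r); o=-R.T@t
        M=np.eye(3)-np.outer(r,r); A.append(M); b.append(M@o)
    X=np.linalg.solve(sum(A),sum(b)); return X,[np.linalg.norm(M@X-bb) for M,bb in zip(A,b)]
E
python3 - <<'E'
from h import *
from mv import *
P=[pickle.load(open(f"/tmp/{k}.pkl","rb")) for k in("t8","s8")]
X,e=tri(P,[(382.0-.1,144.1),(293.3,110.2)]); print("tip",X,e)
p,q=P
# rod bare points from depth
s,pos,R=state()
for nm,pp in zip("ts",P):
    W=cloud(pp); w=W.reshape(-1,3); 
    m=(w[:,0]>515)&(w[:,0]<625)&(abs(w[:,1]+258)<25)&(w[:,2]>170)&(w[:,2]<300); w=w[m]
    c=np.median(w,0); U,S,V=np.linalg.svd(w-w.mean(0)); print(nm,len(w),w.mean(0).round(1),V[0].round(3),w[np.argmax(w[:,0])].round(1))
for dz in(0,-24):
    g=pos+R.apply([0,0,dz-18.7]); print(dz,"grasp",g.round(1),"tip pred (grip at 0)",(g+R.apply([179,0,0])).round(1))
E
```

```text
tip [ 566.79705475 -258.63195221  286.16520085] [np.float64(0.2823783298504439), np.float64(0.2823783298505486)]
t 114 [ 541.6 -257.4  277.1] [-0.899 -0.013 -0.438] [ 569.7 -256.6  286.1]
s 45 [ 542.7 -257.   276.4] [-0.896  0.018 -0.443] [ 572.6 -258.6  288.6]
0 grasp [ 418.8 -260.4  183. ] tip pred (grip at 0) [ 580.1 -257.4  260.8]
-24 grasp [ 408.4 -260.3  204.6] tip pred (grip at 0) [ 569.6 -257.3  282.4]
```

Run:
```python
from h import *
from mv import *
s,pos,R=state()
for X in ([566.8,-258.6,286.2],[541.6,-257.4,277.1],[542.7,-257,276.4]): print(R.inv().apply(np.array(X)-pos).round(1))
```

```text
[178.1   1.3 -47.4]
[151.5  -0.3 -50.1]
[152.2  -0.7 -49. ]
```

Run:
```python
from h import *
from scipy.optimize import least_squares
M=pickle.load(open("/tmp/masks.pkl","rb"))
def msk(n):
    m=np.zeros((384,512),bool)
    for th in("coupling1","coupling2_mid"):
        for e in M[n,th][:3]:
            if e["region"].sum()<200: m|=e["region"]
    return m
allp=[]
for n,tags in(("top",["top0","top1","t2","t6","t8"]),("side",["side0","side1","s6","s8"])):
    pts=[]
    for tg in tags:
        p=pickle.load(open(f"/tmp/{tg}.pkl","rb")); f=p["frame"].astype(float).min(2)
        m=cv2.dilate(msk("top" if n=="top" else "side").astype(np.uint8),np.ones((3,3))).astype(bool)
        w=cloud(p); 
        sat=p["frame"].astype(float); bl=(sat[...,2]-sat[...,0])<0.12*sat[...,2]+4
        m=m&bl&(f>0.6*np.percentile(f[m],80))
        w=w[m]; w=w[~np.isnan(w[:,0])]; w=w[(w[:,2]>163)&(w[:,0]<650)&(w[:,1]<-60)&(w[:,1]>-130)]; pts.append(w)
    p=np.vstack(pts); allp.append(p)
    def fit(p):
        def res(q):
            yaw,y0,z0=q; pit=np.deg2rad(25)
            a=np.array([np.cos(yaw)*np.cos(pit),np.sin(yaw)*np.cos(pit),np.sin(pit)])
            d=p-np.array([590,y0,z0]); d=d-np.outer(d@a,a); return np.linalg.norm(d,axis=1)-20
        return least_squares(res,[-.1,-93,168],loss="soft_l1")
    s=fit(p); print(n,len(p),s.x.round(3),np.std(s.fun).round(2))
s=fit(np.vstack(allp)); print(s.x.round(3))
# base plate / wall edges in top: chute model overlay
yaw=-0.12; 
def T(pts,m,yaw):
    c,s=np.cos(yaw),np.sin(yaw); return np.array(pts,float)@np.array([[c,s,0],[-s,c,0],[0,0,1]])+m
mouth=np.array([554.3,-91.5,0])
c25,s25=np.cos(np.deg2rad(25)),np.sin(np.deg2rad(25))
for n,tg,(u0,v0,u1,v1),f in(("top","t8",(275,115,335,185),10),("side","s8",(230,130,290,200),9)):
    p=pickle.load(open(f"/tmp/{tg}.pkl","rb")); im=cv2.convertScaleAbs(cv2.resize(p["frame"][v0:v1,u0:u1,::-1],None,fx=f,fy=f,interpolation=cv2.INTER_CUBIC),alpha=1.4)
    def poly(L,col):
        q=((proj(p,T(L,mouth,yaw))-[u0,v0]+.5)*f).astype(np.int32); cv2.polylines(im,[q.reshape(-1,1,2)],False,col,1)
    for side in(-22,22):   # wall tops at axis height
        poly([[-4*c25,side,153-4*s25],[90*c25,side,153+90*s25]],(0,0,255))
    th=np.linspace(-np.pi/2,np.pi/2,20)
    for a in(0,28.7,57.3,86): poly([[a*c25-20*np.cos(t)*s25,20*np.sin(t),153+a*s25+20*np.cos(t)*c25] for t in th],(0,255,255))
    poly([[0,0,153],[86*c25,0,153+86*s25]],(255,0,255))
    cv2.imwrite(f"pics/chute_{n}.png",im)
```

```text
top 2340 [-1.13000e-01 -9.58000e+01  1.70171e+02] 1.95
side 643 [-1.53000e-01 -9.70520e+01  1.69087e+02] 3.52
[-1.22000e-01 -9.60390e+01  1.69998e+02]
```

View pics/chute_top.png

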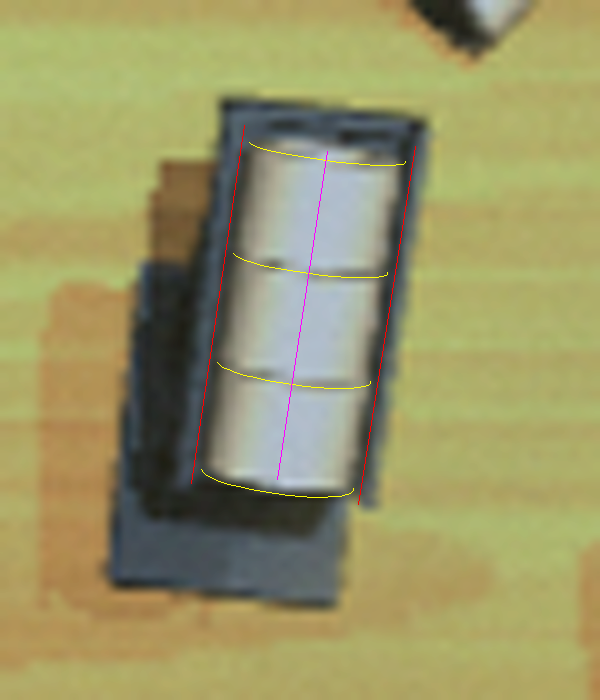

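View pics/chute_side.png

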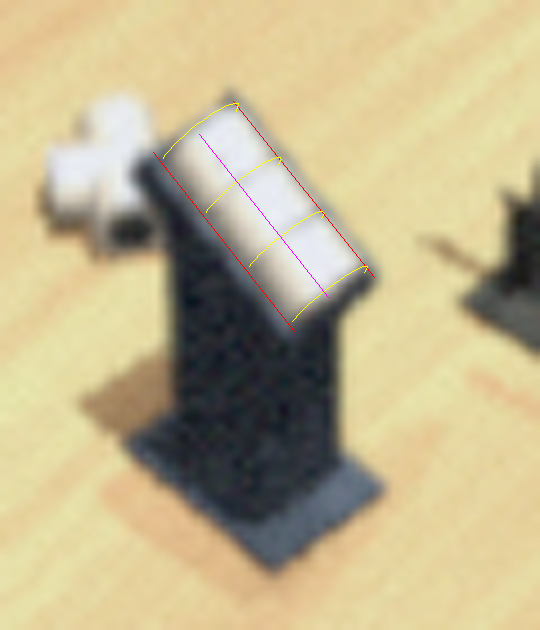

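```bash
cat >> mv.py <<'E'
YAW=-0.117; PIT=np.deg2rad(25); MOUTH=np.array([554.3,-91.7,153.])
OFF=np.array([-1.,0,-45.2])   # rod origin in reported tool frame
AX=np.array([np.cos(YAW)*np.cos(PIT),np.sin(YAW)*np.cos(PIT),np.sin(PIT)])
def rodplan(O,yaw,pit,n=None,fing=0.005,**k):
    R=tool(yaw,pit); plan(np.array(O)-R.apply(OFF),R,fing,n=n,**k)
def rodnow():
    s,p,R=state(); O=p+R.apply(OFF); x=R.as_matrix()[:,0]
    d=O-MOUTH; sx=d@AX; perp=d-sx*AX
    side=np.array([-np.sin(YAW),np.cos(YAW),0]); up=np.cross(AX,side)
    tip=O+179*x; dt=tip-MOUTH; st=dt@AX
    print("rod O",O.round(1),"yaw",round(np.arctan2(x[1],x[0]),3),"pit",np.rad2deg(np.arcsin(x[2])).round(1),"tip",tip.round(1),"tip s",st.round(1),"tip left",(dt@side).round(1),"tip up",(dt@up).round(1),"O left",(d@side).round(1),"O up",(d@up).round(1),"collar s",(sx+49).round(1))
E
python3 -c "
from mv import *
rodnow(); O=MOUTH-204*AX; print(O)
rodplan(O+[0,0,60],YAW,PIT)"
```

```text
rod O [ 406.4 -260.3  206.5] yaw 0.019 pit 25.7 tip [ 567.6 -257.3  284.2] tip s 85.0 tip left -162.9 tip up 105.1 O left -184.7 O up 102.2 collar s -43.7
[370.67722616 -70.11756482  66.7858746 ]
t 9.6 p [ 427.  -260.5  166.2] x [0.901 0.017 0.434] z [ 0.434 -0.005 -0.901] F [ 0.  -0.2 -1.9] w 0.195 q [-0.86 -0.44  2.27  0.39  1.04  0.55]
dist 207.5 ang 7.5 rows 6
[[-0.0107, -0.0316, 0.0092, -0.008, -0.002, 0.02, 0.005], [-0.0113, -0.0314, 0.009, -0.008, -0.002, 0.02, 0.005], [-0.012, -0.0312, 0.0088, -0.008, -0.002, 0.02, 0.005], [-0.0126, -0.0311, 0.0086, -0.008, -0.002, 0.02, 0.005], [-0.0132, -0.0309, 0.0084, -0.008, -0.002, 0.02, 0.005]]
[[-0.0138, -0.0306, 0.0082, -0.008, -0.002, 0.02, 0.005]]
```

{"name": "carry_out", "arguments": {"targets": [-0.011, -0.0315, 0.009, -0.008, -0.002, 0.02, 0.005, -0.0115, -0.0315, 0.009, -0.008, -0.002, 0.02, 0.005, -0.012, -0.031, 0.009, -0.008, -0.002, 0.02, 0.005, -0.0125, -0.031, 0.0085, -0.008, -0.002, 0.02, 0.005, -0.013, -0.031, 0.0085, -0.008, -0.002, 0.02, 0.005]}}

```text
t: 10.02
eef_pos: [399.1, -108.4, 103.8]
orientation: [0.974, -0.055, 0.217, 0.018]
wrist_force: [0.8, 1.3, -1.2]
width: 0.195
```

```bash
python3 -c "
from mv import *
rodnow(); O=MOUTH-204*AX
rodplan(O+[0,0,30],YAW,PIT,n=5)"
```

```text
rod O [ 379.1 -105.6  144.3] yaw -0.109 pit 25.2 tip [ 540.1 -123.3  220.5] tip s 19.1 tip left -33.0 tip up 65.6 O left -34.3 O up 64.9 collar s -110.9
t 10.02 p [ 399.1 -108.4  103.8] x [ 0.899 -0.099  0.426] z [ 0.422 -0.059 -0.905] F [ 0.8  1.3 -1.2] w 0.195 q [-0.51 -0.74  2.54  0.19  0.94  1.09]
dist 60.2 ang 0.7 rows 5
[[-0.0063, -0.0071, 0.0075, 0.002, -0.001, 0.001, 0.005], [-0.0063, -0.007, 0.0075, 0.002, -0.001, 0.001, 0.005], [-0.0063, -0.007, 0.0075, 0.002, -0.001, 0.001, 0.005], [-0.0063, -0.007, 0.0075, 0.002, -0.001, 0.001, 0.005], [-0.0063, -0.007, 0.0075, 0.002, -0.001, 0.001, 0.005]]
```

{"name": "carry_out", "arguments": {"targets": [-0.006, -0.006, 0.007, 0, 0, 0, 0.005, -0.006, -0.007, 0.007, 0, 0, 0, 0.005, -0.006, -0.007, 0.007, 0, 0, 0, 0.005, -0.006, -0.006, 0.007, 0, 0, 0, 0.005, 0, 0, 0, 0, 0, 0, 0.005]}}

```text
t: 10.43
eef_pos: [390.9, -73.1, 64.6]
orientation: [0.976, -0.048, 0.213, 0.017]
wrist_force: [-0.6, -0.3, -2.3]
width: 0.194
```

```bash
python3 -c "
from mv import *
rodnow(); O=MOUTH-204*AX
rodplan(O,YAW,PIT,n=4)"
```

```text
rod O [371.3 -70.6 105.3] yaw -0.095 pit 24.7 tip [533.2 -85.9 180. ] tip s -8.2 tip left 3.3 tip up 33.6 O left -0.4 O up 34.6 collar s -138.1
t 10.43 p [390.9 -73.1  64.6] x [ 0.905 -0.086  0.418] z [ 0.415 -0.053 -0.908] F [-0.6 -0.3 -2.3] w 0.194 q [-0.41 -0.75  2.61  0.15  0.87  1.18]
dist 38.4 ang 1.2 rows 4
[[-0.0041, -0.0003, 0.0087, 0.001, 0.001, 0.005, 0.005], [-0.0041, -0.0002, 0.0087, 0.001, 0.001, 0.005, 0.005], [-0.0041, -0.0002, 0.0087, 0.001, 0.001, 0.005, 0.005], [-0.0041, -0.0002, 0.0087, 0.001, 0.001, 0.005, 0.005]]
```

{"name": "carry_out", "arguments": {"targets": [-0.002, 0, 0.007, 0, 0, 0.005, 0.005, -0.002, 0, 0.008, 0, 0.002, 0.006, 0.005, -0.001, 0, 0.008, 0, 0.002, 0.005, 0.005, 0, 0, 0.005, 0, 0, 0, 0.005, 0, 0, 0, 0, 0, 0, 0.005]}}

```text
t: 10.85
eef_pos: [401.5, -76.8, 38.6]
orientation: [0.975, -0.056, 0.216, 0.016]
wrist_force: [0.2, 0.2, -1.8]
width: 0.195
```

```bash
python3 -c "
from mv import *
rodnow(); O=MOUTH-190*AX
rodplan(O,YAW,PIT,n=4)"
```

```text
rod O [381.6 -74.1  79.1] yaw -0.113 pit 25.1 tip [542.7 -92.5 154.9] tip s -9.6 tip left -2.1 tip up 6.6 O left -2.7 O up 6.4 collar s -139.6
t 10.85 p [401.5 -76.8  38.6] x [ 0.9   -0.103  0.424] z [ 0.42  -0.056 -0.906] F [ 0.2  0.2 -1.8] w 0.195 q [-0.41 -0.65  2.61  0.16  0.77  1.19]
dist 7.2 ang 0.4 rows 4
[[-0.0004, -0.0008, 0.0016, 0.002, -0.0, 0.001, 0.005], [-0.0004, -0.0008, 0.0016, 0.002, -0.0, 0.001, 0.005], [-0.0004, -0.0008, 0.0016, 0.002, -0.0, 0.001, 0.005], [-0.0004, -0.0008, 0.0016, 0.002, -0.0, 0.001, 0.005]]
```

{"name": "carry_out", "arguments": {"targets": [0, -0.001, 0.002, 0.001, 0, 0, 0.005, 0, -0.001, 0.002, 0.001, 0, 0, 0.005, 0, -0.001, 0.002, 0, 0, 0, 0.005, 0, 0, 0, 0, 0, 0, 0.005]}}

```text
t: 11.18
eef_pos: [405.7, -75.5, 34.0]
orientation: [0.974, -0.057, 0.217, 0.016]
wrist_force: [0.1, -0.4, -1.4]
width: 0.192
```

```bash
python3 -c "
from snap import *
from mv import *
p=snap('side','s9',(230,120,330,210),8); t=snap('top','t9',(260,100,360,200),6)
rodnow(); show()
"
```

```text
rod O [385.9 -72.9  74.9] yaw -0.115 pit 25.1 tip [546.8 -91.5 150.9] tip s -7.6 tip left -0.7 tip up 1.2 O left -1.0 O up 0.8 collar s -137.6
t 11.28 p [405.8 -75.5  34.4] x [ 0.899 -0.104  0.425] z [ 0.421 -0.056 -0.905] F [-0.4 -0.6 -1. ] w 0.195 q [-0.4  -0.63  2.61  0.16  0.74  1.19]
```

View pics/s9.png

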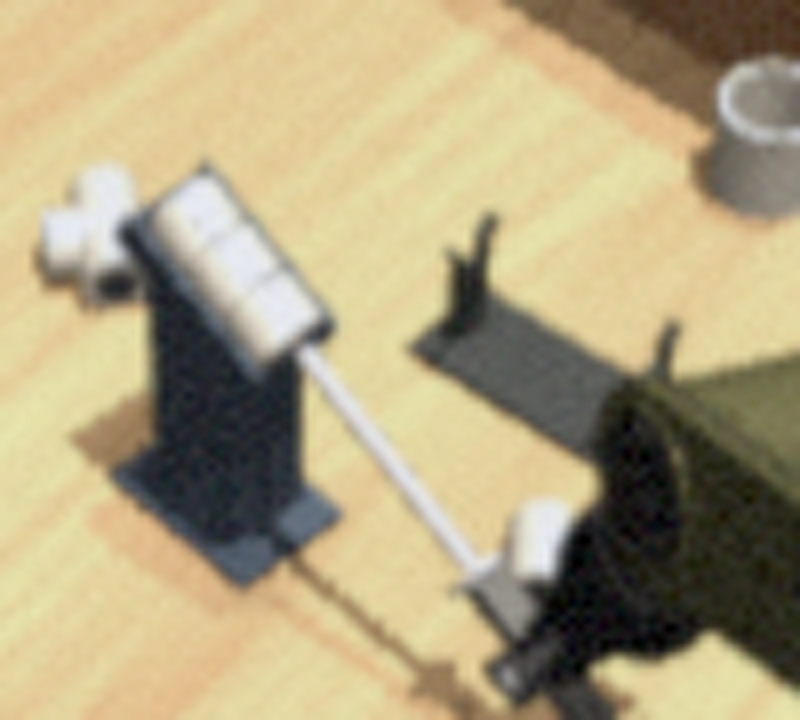

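View pics/t9.png

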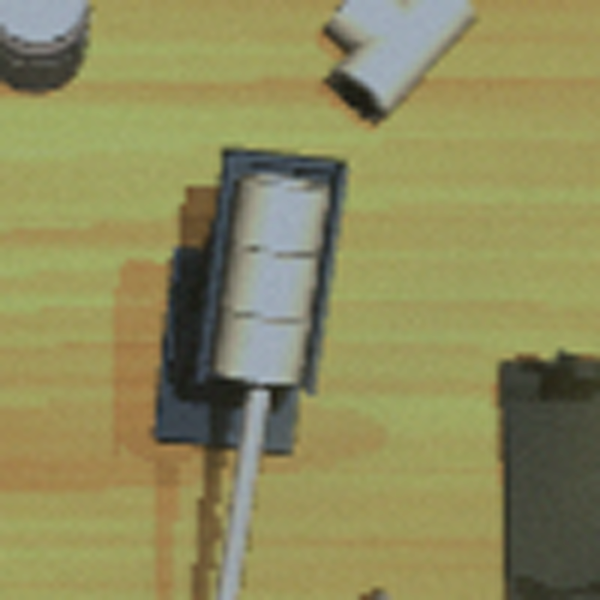

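The rod tip lines up with the bore of the lowest coupling in both views: side (305,350), top (260,390). I'm inserting along tool x and watching the force.

{"name": "carry_out", "arguments": {"targets": [0.006, 0, 0, 0, 0, 0, 0.005, 0.008, 0, 0, 0, 0, 0, 0.005, 0.008, 0, 0, 0, 0, 0, 0.005, 0.006, 0, 0, 0, 0, 0, 0.005]}}

```text
t: 11.62
eef_pos: [432.9, -78.7, 47.6]
orientation: [0.974, -0.057, 0.218, 0.016]
wrist_force: [0.2, -0.1, -1.2]
width: 0.196
```

```bash
python3 -c "
from mv import *
rodnow(); show(); rodplan(MOUTH-122*AX,YAW,PIT,n=5)
"
```

```text
rod O [412.9 -76.1  88. ] yaw -0.115 pit 25.2 tip [573.7 -94.7 164.3] tip s 22.6 tip left -0.7 tip up 2.0 O left -1.0 O up 1.2 collar s -107.4
t 11.62 p [432.9 -78.7  47.6] x [ 0.898 -0.104  0.426] z [ 0.423 -0.057 -0.904] F [ 0.2 -0.1 -1.2] w 0.196 q [-0.37 -0.55  2.54  0.15  0.72  1.22]
t 11.62 p [432.9 -78.7  47.6] x [ 0.898 -0.104  0.426] z [ 0.423 -0.057 -0.904] F [ 0.2 -0.1 -1.2] w 0.196 q [-0.37 -0.55  2.54  0.15  0.72  1.22]
dist 34.3 ang 0.5 rows 5
[[0.0068, -0.0003, 0.0003, 0.001, -0.001, 0.0, 0.005], [0.0068, -0.0003, 0.0003, 0.001, -0.001, 0.0, 0.005], [0.0068, -0.0003, 0.0003, 0.001, -0.001, 0.0, 0.005], [0.0068, -0.0003, 0.0003, 0.001, -0.001, 0.0, 0.005], [0.0068, -0.0003, 0.0003, 0.001, -0.001, 0.0, 0.005]]
```

Tip 22 mm in with no contact force, so I'm continuing.

{"name": "carry_out", "arguments": {"targets": [0.008, 0, 0.0005, 0, -0.001, 0, 0.005, 0.009, 0, 0.0005, 0, -0.001, 0, 0.005, 0.009, 0, 0.0005, 0, -0.001, 0, 0.005, 0.008, 0, 0, 0, 0, 0, 0.005]}}

```text
t: 11.95
eef_pos: [468.6, -82.8, 63.0]
orientation: [0.974, -0.057, 0.217, 0.016]
wrist_force: [-0.1, -0.4, -2.1]
width: 0.192
```

```bash
python3 -c "
from mv import *
rodnow(); show()
"
```

```text
rod O [448.6 -80.1 103.5] yaw -0.115 pit 25.1 tip [609.6 -98.7 179.6] tip s 61.7 tip left -0.5 tip up 0.5 O left -0.9 O up 0.1 collar s -68.3
t 11.95 p [468.6 -82.8  63. ] x [ 0.899 -0.104  0.425] z [ 0.421 -0.057 -0.905] F [-0.1 -0.4 -2.1] w 0.192 q [-0.34 -0.45  2.45  0.14  0.71  1.26]
```

{"name": "carry_out", "arguments": {"targets": [0.01, 0, 0, 0, 0, 0, 0.005, 0.01, 0, 0, 0, 0, 0, 0.005, 0.01, 0, 0, 0, 0, 0, 0.005, 0.01, 0, 0, 0, 0, 0, 0.005, 0.005, 0, 0, 0, 0, 0, 0.005]}}

```text
t: 12.37
eef_pos: [515.0, -88.0, 85.0]
orientation: [0.974, -0.056, 0.218, 0.016]
wrist_force: [0.4, -0.2, -1.2]
width: 0.192
```

```bash
python3 -c "
from snap import *
from mv import *
rodnow(); show()
p=snap('side','s10',(230,120,330,210),8); t=snap('top','t10',(260,100,360,200),6)
"
```

```text
rod O [495.  -85.3 125.5] yaw -0.114 pit 25.2 tip [ 655.9 -103.7  201.7] tip s 113.3 tip left -0.1 tip up 0.9 O left -0.6 O up 0.2 collar s -16.6
t 12.37 p [515. -88.  85.] x [ 0.899 -0.103  0.426] z [ 0.422 -0.056 -0.905] F [ 0.4 -0.2 -1.2] w 0.192 q [-0.32 -0.34  2.34  0.12  0.71  1.3 ]
```

View pics/s10.png

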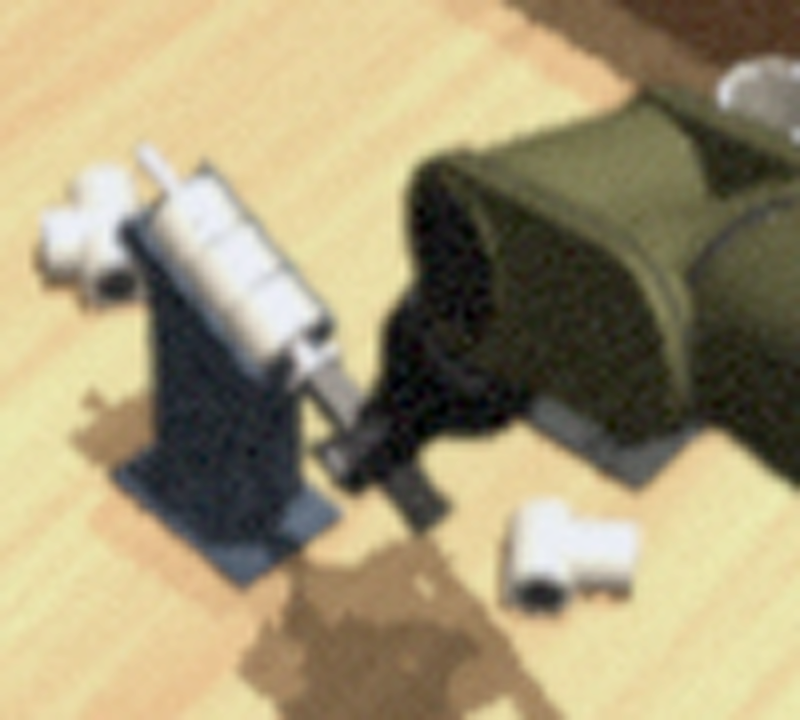

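View pics/t10.png

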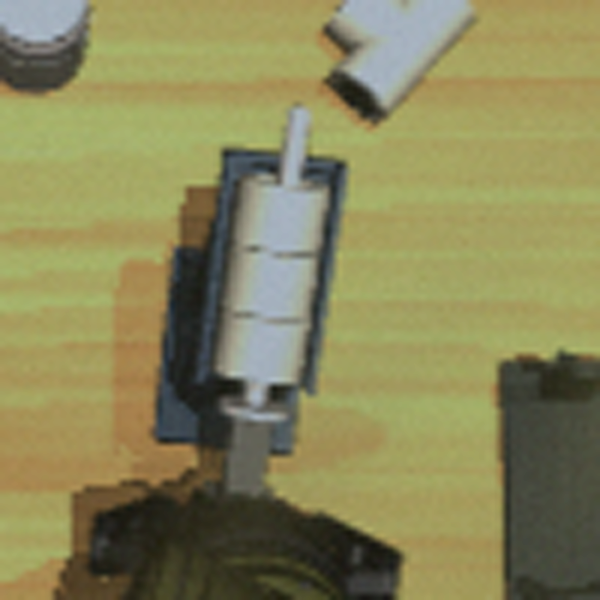

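The rod is through all three couplings, with the tip showing beyond the upper lip at top (297,115) and side (145,155). Next is a little further in, then a slow lift along the chute normal.

{"name": "carry_out", "arguments": {"targets": [0.005, 0, 0, 0, 0, 0, 0.005, 0, 0, 0, 0, 0, 0, 0.005, 0, 0, -0.003, 0, 0, 0, 0.005, 0, 0, -0.004, 0, 0, 0, 0.005, 0, 0, -0.004, 0, 0, 0, 0.005], "grip_force": 100}}

```text
t: 12.88
eef_pos: [512.0, -87.1, 94.7]
orientation: [0.975, -0.056, 0.215, 0.016]
wrist_force: [-0.2, -0.4, -1.9]
width: 0.188
```

{"name": "carry_out", "arguments": {"targets": [0, 0, -0.004, 0, 0, 0, 0.005, 0, 0, -0.005, 0, 0, 0, 0.005, 0, 0, -0.006, 0, 0, 0, 0.005, 0, 0, -0.007, 0, 0, 0, 0.005, 0, 0, -0.007, 0, 0, 0, 0.005]}}

```text
t: 13.3
eef_pos: [496.7, -84.9, 122.0]
orientation: [0.975, -0.057, 0.213, 0.015]
wrist_force: [-0.3, -0.2, -2.3]
width: 0.192
```

```bash
python3 -c "
from snap import *
from mv import *
rodnow(); show()
p=snap('side','s11',(230,110,330,210),7)
"
```

```text
rod O [477.1 -82.3 162.6] yaw -0.115 pit 24.7 tip [ 638.7 -100.9  237.4] tip s 112.6 tip left 0.7 tip up 40.6 O left 0.3 O up 41.6 collar s -17.4
t 13.3 p [496.7 -84.9 122. ] x [ 0.903 -0.104  0.418] z [ 0.414 -0.054 -0.909] F [-0.3 -0.2 -2.3] w 0.192 q [-0.32 -0.44  2.34  0.11  0.82  1.3 ]
```

View pics/s11.png

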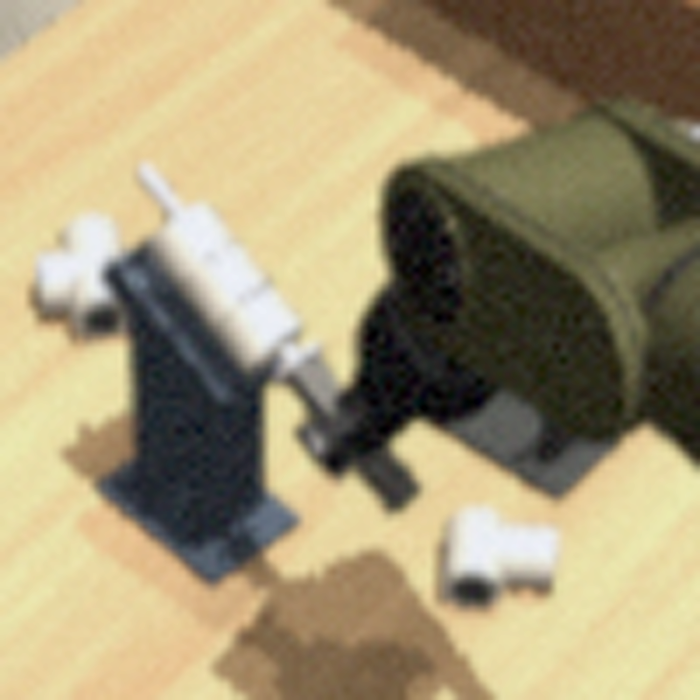

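{"name": "carry_out", "arguments": {"targets": [0, 0, -0.012, 0, 0, 0, 0.005, 0, 0, -0.015, 0, 0, 0, 0.005, 0, 0, -0.015, 0, 0, 0, 0.005, 0, 0, -0.015, 0, 0, 0, 0.005, 0, 0, -0.01, 0, 0, 0, 0.005]}}

```text
t: 13.77
eef_pos: [466.6, -80.8, 186.1]
orientation: [0.975, -0.057, 0.213, 0.015]
wrist_force: [-0.2, -0.4, -1.9]
width: 0.191
```

```bash
python3 -c "
from snap import *
from mv import *
rodnow(); show()
t=snap('top','t12',(110,90,370,250),3); s=snap('side','s12',(100,80,330,270),3.4)
"
```

```text
rod O [447.  -78.3 226.8] yaw -0.114 pit 24.7 tip [608.6 -96.8 301.5] tip s 112.2 tip left 1.2 tip up 111.5 O left 0.8 O up 112.6 collar s -17.8
t 13.77 p [466.6 -80.8 186.1] x [ 0.903 -0.104  0.417] z [ 0.414 -0.054 -0.909] F [-0.2 -0.4 -1.9] w 0.191 q [-0.34 -0.6   2.33  0.1   1.    1.31]
```

View pics/t12.png

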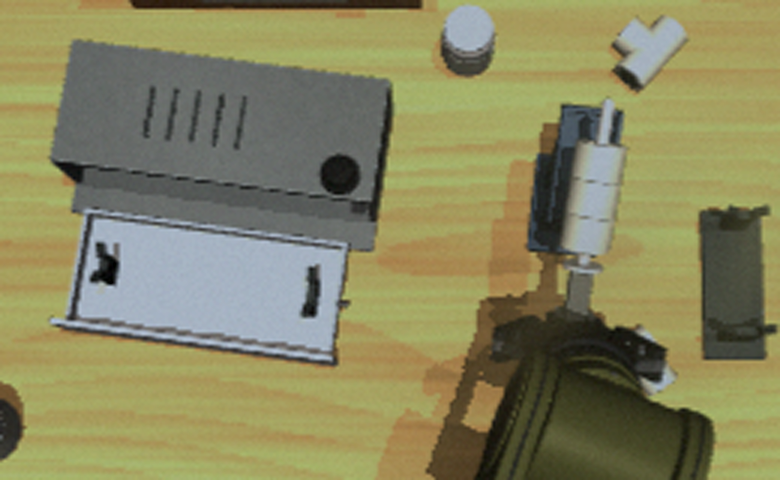

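View pics/s12.png

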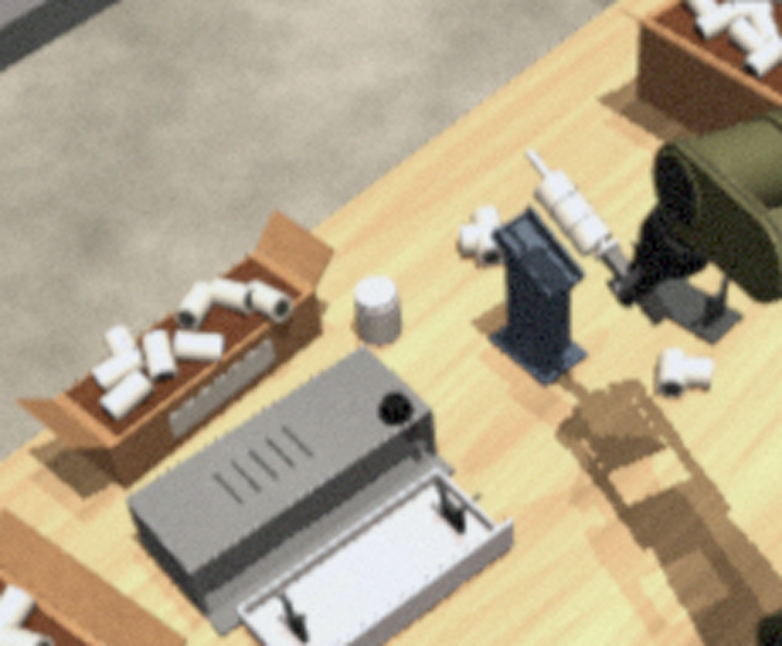

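Run:
```python
from h import *
do=np.array([572.9,250.2,0]);yaw=np.deg2rad(-7.6)
c,s=np.cos(yaw),np.sin(yaw); Rm=np.array([[c,-s,0],[s,c,0],[0,0,1]])
# refine drawer yaw with all top pics unobstructed
for tg in("top0","top1","t12"):
    p=pickle.load(open(f"/tmp/{tg}.pkl","rb")); W=cloud(p).reshape(-1,3); m=(W[:,0]>585)&(W[:,0]<760)&(W[:,1]>70)&(W[:,1]<420)&(W[:,2]>82)&(W[:,2]<97)
    r=cv2.minAreaRect(W[m][:,:2].astype(np.float32)); print(tg,np.round(r[0],1),np.round(r[1],1),round(r[2],2))
for tg in("t12","s12"):
    p=pickle.load(open(f"/tmp/{tg}.pkl","rb")); W=cloud(p); w=W.reshape(-1,3); f=p["frame"].reshape(-1,3).astype(float).mean(1)
    L=(w-do)@Rm
    m=(L[:,0]>-135)&(L[:,0]<-5)&(abs(L[:,1])<150)
    bright=np.median(f[m])
    k=m&(f<0.5*bright)&(L[:,0]>-112)&(L[:,0]<-8)&(abs(L[:,1])<128)&(L[:,2]>8)
    for sg in(-1,1):
        q=L[k&(np.sign(L[:,1])==sg)]
        print(tg,sg,len(q),np.percentile(q,[5,50,95],axis=0).round(1).tolist())
        h=q[q[:,2]>35]; print("  high",len(h),h.mean(0).round(1), h.min(0).round(1),h.max(0).round(1))
    e=L[m&(L[:,2]>48)&(L[:,0]<-100)]; print("panel top",len(e),e.mean(0).round(1),np.percentile(e,[2,98],axis=0).round(1).tolist(), np.polyfit(e[:,1],e[:,0],1).round(4))
```

```text
top0 [663.  238.9] [309.7 122.9] 82.71
top1 [662.5 238.5] [309.  122.7] 82.6
t12 [663.  238.9] [309.8 123.5] 82.89
t12 -1 69 [[-97.1, -109.9, 17.8], [-58.2, -107.1, 49.3], [-36.9, -97.6, 68.1]]
  high 55 [ -56.4 -106.8   55.2] [ -80.6 -110.3   37.1] [ -34.1 -102.2   72.3]
t12 1 130 [[-108.0, 91.7, 17.6], [-59.2, 97.9, 34.5], [-21.0, 126.8, 73.8]]
  high 61 [-56.9  96.1  56.9] [-76.1  91.2  36.2] [ -9.8 125.1  76.7]
panel top 231 [-117.1   -3.9   56.7] [[-120.2, -133.8, 49.4], [-113.4, 127.9, 61.6]] [-5.700000e-03 -1.171544e+02]
s12 -1 48 [[-73.4, -107.9, 18.3], [-58.4, -103.3, 39.4], [-37.4, -101.0, 63.1]]
  high 29 [ -54.6 -104.3   50. ] [ -76.  -110.2   36.8] [ -36.6 -100.1   74.1]
s12 1 32 [[-71.7, 94.7, 22.7], [-64.2, 99.2, 44.0], [-48.7, 100.7, 65.7]]
  high 21 [-61.7  98.2  52.4] [-73.7  94.6  38.9] [-47.2 101.   70.6]
panel top 204 [-116.6    3.4   54.4] [[-121.1, -132.5, 48.4], [-111.4, 129.1, 61.3]] [-4.800000e-03 -1.165489e+02]
```

Run:
```python
from h import *
p=pickle.load(open("/tmp/t12.pkl","rb")); q=pickle.load(open("/tmp/s12.pkl","rb"))
O=np.array([506.9,190.6,56]); a=np.deg2rad(82.7); d=np.array([np.cos(a),np.sin(a),0]); n=np.array([-d[1],d[0],0])
ims=[]
for pp,(u0,v0,u1,v1),f in((p,(125,155,235,215),7),(q,(160,210,260,290),7)):
    im=cv2.convertScaleAbs(cv2.resize(pp["frame"][v0:v1,u0:u1,::-1],None,fx=f,fy=f,interpolation=cv2.INTER_CUBIC),alpha=1.6)
    def L(A,B,col):
        z=((proj(pp,[A,B])-[u0,v0]+.5)*f).astype(int); cv2.line(im,tuple(map(int,z[0])),tuple(map(int,z[1])),col,1)
    for sgn in(1,-1):
        L(O-45*d+sgn*9*n-[0,0,9],O+45*d+sgn*9*n-[0,0,9],(0,0,255)); L(O+49*d+sgn*5*n,O+179*d+sgn*5*n,(0,200,255))
    L(O-38*d-11.5*n,O-38*d+11.5*n,(0,255,0)); L(O+164*d-7*n,O+164*d+7*n,(0,255,0))
    L(O-38*d-11.5*n+[0,0,19],O-38*d+11.5*n+[0,0,19],(255,0,0)); L(O+164*d-7*n+[0,0,19],O+164*d+7*n+[0,0,19],(255,0,0))
    ims.append(im)
cv2.imwrite("pics/rest_t.png",ims[0]); cv2.imwrite("pics/rest_s.png",ims[1])
```

```text
(no output)
```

View pics/rest_t.png

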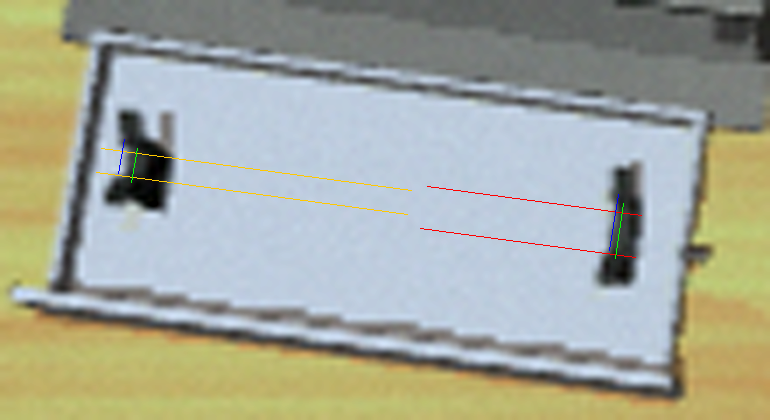

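View pics/rest_s.png

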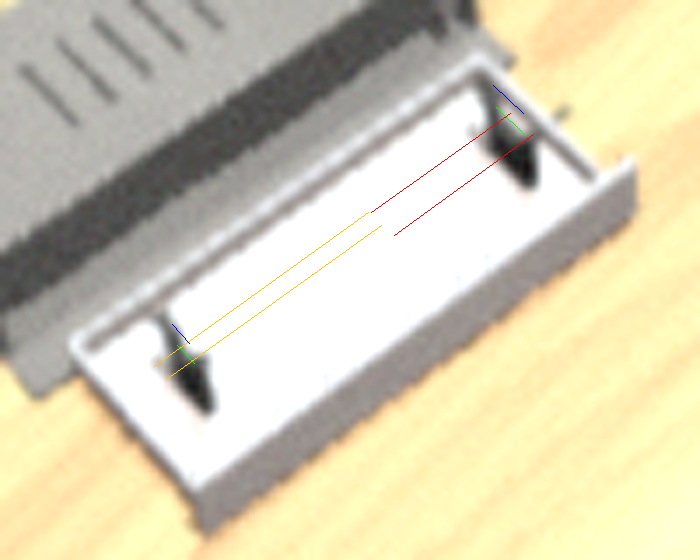

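```bash
cat >> mv.py <<'E'
REST=np.array([505.6,190.4,56.]); RYAW=np.deg2rad(82.7)
def yp(R):
    x=R.as_matrix()[:,0]; return np.arctan2(x[1],x[0]),np.arcsin(x[2])
def rodpath(O2,yaw2,pit2,n,fing=0.005):
    s,p,R=state(); show(); O=p+R.apply(OFF); y,pt=yp(R)
    print("O",O.round(1),"yaw",np.rad2deg(y).round(1),"pit",np.rad2deg(pt).round(1),"roll-ish",R.as_matrix()[2,1].round(3))
    T=[(R,p)]
    for i in range(1,n+1):
        f=i/n; Ri=tool(y+(yaw2-y)*f,pt+(pit2-pt)*f); Oi=O+(np.array(O2)-O)*f
        T.append((Ri,Oi-Ri.apply(OFF)))
    for i in range(n):
        (A,a),(B,b)=T[i],T[i+1]; sh=A.inv().apply(b-a)/1000; rv=(A.inv()*B).as_rotvec()
        print([round(float(v),4) for v in sh],[round(float(v),3) for v in rv],"O",(b+B.apply(OFF)).round(0), "" if (i+1)%5 else "--")
E
python3 -c "
from mv import *
rodpath([500,185,190],RYAW,np.deg2rad(12),16)"
```

```text
t 13.87 p [467.6 -81.2 187.4] x [ 0.901 -0.103  0.42 ] z [ 0.417 -0.055 -0.907] F [ 0.5 -0.  -2.4] w 0.189 q [-0.34 -0.6   2.32  0.1   0.99  1.31]
O [447.8 -78.6 228. ] yaw -6.5 pit 24.9 roll-ish 0.007
[-0.0005, -0.019, 0.0026] [0.048, -0.014, -0.089] O [451. -62. 226.] 
[0.001, -0.0183, 0.0034] [0.039, -0.014, -0.089] O [454. -46. 223.] 
[0.0026, -0.0179, 0.004] [0.038, -0.014, -0.09] O [458. -29. 221.] 
[0.004, -0.0173, 0.0045] [0.037, -0.014, -0.09] O [461. -13. 218.] 
[0.0055, -0.0166, 0.005] [0.035, -0.014, -0.091] O [464.   4. 216.] --
[0.0069, -0.0158, 0.0054] [0.034, -0.014, -0.091] O [467.  20. 214.] 
[0.0082, -0.0148, 0.0058] [0.033, -0.014, -0.092] O [471.  37. 211.] 
[0.0095, -0.0136, 0.006] [0.031, -0.014, -0.092] O [474.  53. 209.] 
[0.0106, -0.0124, 0.0063] [0.03, -0.014, -0.093] O [477.  70. 207.] 
[0.0117, -0.011, 0.0064] [0.029, -0.014, -0.093] O [480.  86. 204.] --
[0.0126, -0.0096, 0.0065] [0.028, -0.014, -0.093] O [484. 103. 202.] 
[0.0134, -0.0081, 0.0065] [0.026, -0.014, -0.094] O [487. 119. 199.] 
[0.0141, -0.0065, 0.0065] [0.025, -0.014, -0.094] O [490. 136. 197.] 
[0.0146, -0.0049, 0.0064] [0.024, -0.014, -0.094] O [493. 152. 195.] 
[0.0149, -0.0032, 0.0062] [0.022, -0.014, -0.095] O [497. 169. 192.] --
[0.0152, -0.0015, 0.006] [0.021, -0.014, -0.095] O [500. 185. 190.]
```

{"name": "carry_out", "arguments": {"targets": [-0.0005, -0.019, 0.0025, 0.04, -0.014, -0.085, 0.005, 0.001, -0.018, 0.0035, 0.039, -0.014, -0.089, 0.005, 0.0025, -0.018, 0.004, 0.038, -0.014, -0.09, 0.005, 0.004, -0.017, 0.0045, 0.037, -0.014, -0.09, 0.005, 0.0055, -0.0165, 0.005, 0.035, -0.014, -0.091, 0.005]}}

```text
t: 14.28
eef_pos: [479.5, 10.5, 171.7]
orientation: [0.966, 0.188, 0.176, -0.031]
wrist_force: [0.1, 0.4, -2.5]
width: 0.193
```

```bash
python3 -c "
from mv import *
rodpath([500,185,190],RYAW,np.deg2rad(12),11)"
```

```text
t 14.28 p [479.5  10.5 171.7] x [0.868 0.352 0.352] z [ 0.329  0.125 -0.936] F [ 0.1  0.4 -2.5] w 0.193 q [-0.21 -0.49  2.27  0.22  1.07  0.9 ]
O [463.8   4.5 213.7] yaw 22.1 pit 20.6 roll-ish 0.007
[0.0072, -0.0159, 0.0051] [0.04, -0.013, -0.09] O [467.  21. 212.] 
[0.0085, -0.0145, 0.0056] [0.032, -0.014, -0.091] O [470.  37. 209.] 
[0.0097, -0.0134, 0.0058] [0.031, -0.014, -0.091] O [474.  54. 207.] 
[0.0108, -0.0122, 0.006] [0.03, -0.014, -0.092] O [477.  70. 205.] 
[0.0118, -0.0108, 0.0062] [0.028, -0.014, -0.092] O [480.  87. 203.] --
[0.0127, -0.0094, 0.0063] [0.027, -0.014, -0.092] O [484. 103. 201.] 
[0.0135, -0.0079, 0.0063] [0.026, -0.014, -0.093] O [487. 119. 199.] 
[0.0141, -0.0063, 0.0062] [0.024, -0.014, -0.093] O [490. 136. 196.] 
[0.0146, -0.0047, 0.0061] [0.023, -0.014, -0.093] O [493. 152. 194.] 
[0.015, -0.0031, 0.006] [0.022, -0.014, -0.094] O [497. 169. 192.] --
[0.0152, -0.0014, 0.0058] [0.021, -0.014, -0.094] O [500. 185. 190.]
```

{"name": "carry_out", "arguments": {"targets": [0.007, -0.016, 0.005, 0.036, -0.013, -0.09, 0.005, 0.0085, -0.0145, 0.0055, 0.032, -0.014, -0.091, 0.005, 0.0095, -0.0135, 0.006, 0.031, -0.014, -0.091, 0.005, 0.011, -0.012, 0.006, 0.03, -0.014, -0.092, 0.005, 0.012, -0.011, 0.006, 0.028, -0.014, -0.092, 0.005]}}

```text
t: 14.7
eef_pos: [487.6, 100.6, 154.0]
orientation: [0.894, 0.425, 0.127, -0.06]
wrist_force: [-0.7, 0.3, -1.6]
width: 0.192
```

```bash
python3 -c "
from mv import *
rodpath([500,185,180],RYAW,np.deg2rad(10),7)"
```

```text
t 14.7 p [487.6 100.6 154. ] x [0.606 0.745 0.278] z [ 0.175  0.215 -0.961] F [-0.7  0.3 -1.6] w 0.192 q [-0.04 -0.33  2.17  0.25  1.13  0.55]
O [479.1  90.2 197.2] yaw 50.9 pit 16.1 roll-ish 0.0
[0.0105, -0.0073, 0.0058] [0.022, -0.015, -0.076] O [482. 104. 195.] 
[0.011, -0.0062, 0.0057] [0.02, -0.015, -0.077] O [485. 117. 192.] 
[0.0115, -0.0051, 0.0057] [0.019, -0.015, -0.077] O [488. 131. 190.] 
[0.0118, -0.004, 0.0055] [0.018, -0.015, -0.077] O [491. 144. 187.] 
[0.0121, -0.0029, 0.0054] [0.017, -0.015, -0.078] O [494. 158. 185.] --
[0.0123, -0.0017, 0.0052] [0.016, -0.015, -0.078] O [497. 171. 182.] 
[0.0124, -0.0006, 0.005] [0.014, -0.015, -0.078] O [500. 185. 180.]
```

{"name": "carry_out", "arguments": {"targets": [0.0105, -0.0075, 0.006, 0.022, -0.015, -0.076, 0.005, 0.011, -0.006, 0.006, 0.02, -0.015, -0.077, 0.005, 0.0115, -0.005, 0.0055, 0.019, -0.015, -0.077, 0.005, 0.012, -0.004, 0.0055, 0.018, -0.015, -0.077, 0.005, 0.012, -0.003, 0.0055, 0.016, -0.015, -0.07, 0.005]}}

```text
t: 15.12
eef_pos: [496.6, 171.0, 134.4]
orientation: [0.793, 0.601, 0.078, -0.062]
wrist_force: [0.3, -1.3, -1.8]
width: 0.189
```

```bash
python3 -c "
from mv import *
rodpath(REST+[0,0,90],RYAW,np.deg2rad(5),5)"
```

```text
t 15.12 p [496.6 171.  134.4] x [0.265 0.944 0.198] z [ 0.05   0.192 -0.98 ] F [ 0.3 -1.3 -1.8] w 0.189 q [ 0.12 -0.16  2.07  0.2   1.17  0.32]
O [494.1 161.4 178.5] yaw 74.3 pit 11.4 roll-ish -0.004
[0.0038, 0.0006, 0.0076] [0.002, -0.022, -0.029] O [496. 167. 172.] 
[0.0039, 0.0006, 0.0075] [0.005, -0.022, -0.029] O [499. 173. 165.] 
[0.0041, 0.0008, 0.0074] [0.004, -0.022, -0.029] O [501. 179. 159.] 
[0.0042, 0.001, 0.0073] [0.004, -0.022, -0.029] O [503. 185. 152.] 
[0.0043, 0.0012, 0.0071] [0.003, -0.022, -0.029] O [506. 190. 146.] --
```

{"name": "carry_out", "arguments": {"targets": [0.003, 0.0015, 0.007, 0.002, -0.022, -0.025, 0.005, 0.004, 0.001, 0.0075, 0.004, -0.022, -0.029, 0.005, 0.004, 0.001, 0.0075, 0.004, -0.022, -0.029, 0.005, 0.004, 0.001, 0.007, 0.004, -0.02, -0.025, 0.005, 0, 0, 0, 0, 0, 0, 0.005]}}

```text
t: 15.53
eef_pos: [506.3, 192.2, 101.6]
orientation: [0.758, 0.65, 0.04, -0.036]
wrist_force: [-0.1, 0.2, -1.6]
width: 0.189
```

```bash
python3 -c "
from snap import *
from mv import *
rodpath(REST+[0,0,60],RYAW,np.deg2rad(2),5)
t=snap('top','t13',(110,90,300,250),4); s=snap('side','s13',(120,130,300,300),4.2)"
```

```text
t 15.53 p [506.3 192.2 101.6] x [0.152 0.983 0.107] z [ 0.014  0.106 -0.994] F [-0.1  0.2 -1.6] w 0.189 q [ 0.21 -0.06  2.02  0.11  1.15  0.32]
O [505.5 186.4 146.5] yaw 81.2 pit 6.1 roll-ish -0.003
[-0.0005, -0.0, 0.0062] [-0.002, -0.014, -0.005] O [506. 187. 140.] 
[-0.0004, -0.0001, 0.0062] [0.0, -0.014, -0.005] O [506. 188. 134.] 
[-0.0003, -0.0001, 0.0061] [0.0, -0.014, -0.005] O [506. 189. 128.] 
[-0.0003, -0.0001, 0.0061] [0.0, -0.014, -0.005] O [506. 190. 122.] 
[-0.0002, -0.0001, 0.0061] [0.0, -0.014, -0.005] O [506. 190. 116.] --
```

View pics/t13.png

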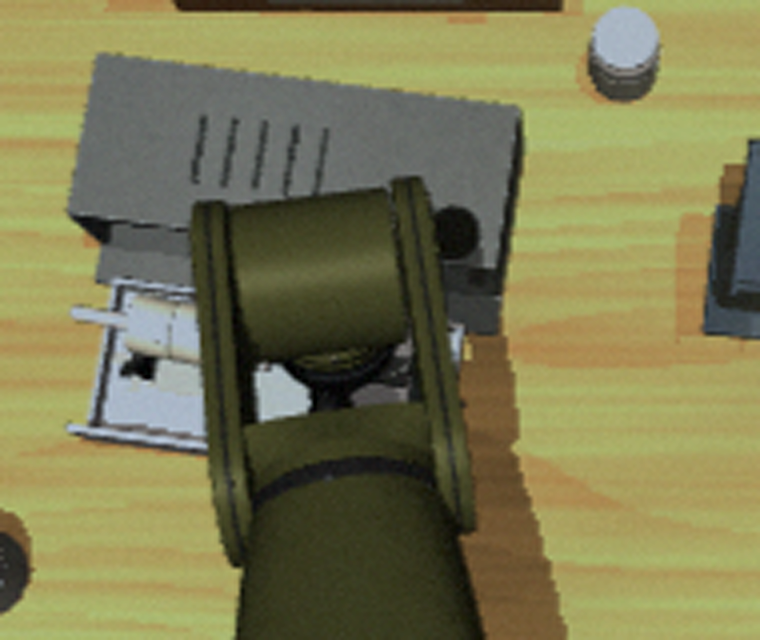

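View pics/s13.png

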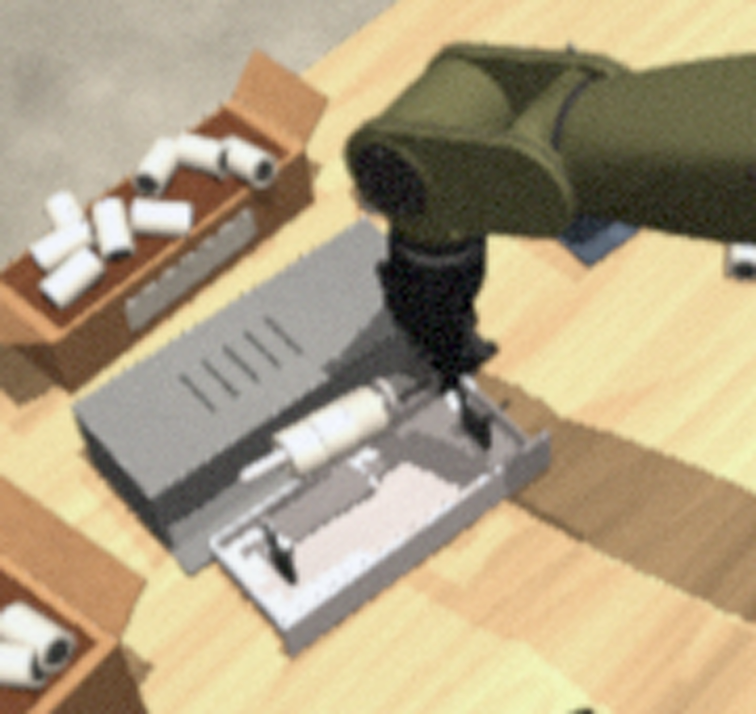

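Run:
```python
from h import *
from mv import *
P=[pickle.load(open(f"/tmp/{k}.pkl","rb")) for k in("t13","s13")]
X,e=tri(P,[(128.2,168.3),(177.1,243.4)]); s,p,R=state()
print("tip",X.round(1),np.round(e,1),"pred",(p+R.apply(OFF+[179,0,0])).round(1), "toolframe",R.inv().apply(X-p).round(1))
for pp in P: print(proj(pp,[p+R.apply(OFF+[179,0,0])]).round(1))
```

```text
tip [534.2 364.  164.6] [1.6 1.6] pred [533.  361.5 166.8] toolframe [180.4   0.8 -42.8]
[[128.5 168. ]]
[[178.3 242.9]]
```

{"name": "carry_out", "arguments": {"targets": [-0.0005, -0.0005, 0.006, 0, -0.014, -0.006, 0.005, 0, 0, 0.007, 0, -0.014, -0.006, 0.005, 0, 0, 0.007, 0, -0.014, -0.006, 0.005, 0, 0, 0.007, 0, -0.014, -0.004, 0.005, 0, 0, 0.004, 0, -0.01, 0, 0.005]}}

```text
t: 16.05
eef_pos: [507.6, 191.9, 71.0]
orientation: [0.753, 0.658, 0.016, -0.011]
wrist_force: [0.3, 0.2, -2.3]
width: 0.193
```

```bash
python3 -c "
from mv import *
rodpath(REST+[0,0,28],RYAW,np.deg2rad(0),5)"
```

```text
t 16.05 p [507.6 191.9  71. ] x [0.134 0.99  0.038] z [ 0.01   0.037 -0.999] F [ 0.3  0.2 -2.3] w 0.193 q [ 0.24 -0.    2.02  0.04  1.1   0.36]
O [507.  189.2 116.1] yaw 82.3 pit 2.2 roll-ish 0.005
[-0.0004, -0.0006, 0.0064] [0.005, -0.008, -0.001] O [507. 189. 110.] 
[-0.0003, -0.0003, 0.0064] [0.0, -0.008, -0.001] O [506. 190. 103.] 
[-0.0003, -0.0003, 0.0064] [0.0, -0.008, -0.001] O [506. 190.  97.] 
[-0.0002, -0.0003, 0.0064] [0.0, -0.008, -0.001] O [506. 190.  90.] 
[-0.0002, -0.0003, 0.0064] [0.0, -0.008, -0.001] O [506. 190.  84.] --
```

{"name": "carry_out", "arguments": {"targets": [-0.0005, -0.0006, 0.006, 0.004, -0.008, -0.001, 0.005, 0, -0.0004, 0.007, 0, -0.008, -0.001, 0.005, 0, -0.0003, 0.007, 0, -0.008, -0.001, 0.005, 0, 0, 0.006, 0, -0.008, 0, 0.005, 0, 0, 0.002, 0, 0, 0, 0.005]}}

```text
t: 16.47
eef_pos: [505.4, 192.4, 38.8]
orientation: [0.752, 0.659, 0.0, -0.001]
wrist_force: [-0.1, 0.2, -2.0]
width: 0.188
```

```bash
python3 -c "
from snap import *
from mv import *
rodpath(REST,RYAW,np.deg2rad(0),5)
t=snap('top','t14',(120,140,240,220),6); s=snap('side','s14',(150,200,270,290),6.5)"
```

```text
t 16.47 p [505.4 192.4  38.8] x [0.131 0.991 0.001] z [-0.001  0.001 -1.   ] F [-0.1  0.2 -2. ] w 0.188 q [0.26 0.05 2.03 0.   1.06 0.39]
O [505.4 191.3  84. ] yaw 82.5 pit 0.1 roll-ish -0.001
[-0.0002, 0.0001, 0.0056] [-0.001, -0.0, -0.001] O [505. 191.  78.] 
[-0.0002, 0.0001, 0.0056] [0.0, -0.0, -0.001] O [505. 191.  73.] 
[-0.0002, 0.0001, 0.0056] [0.0, -0.0, -0.001] O [506. 191.  67.] 
[-0.0002, 0.0001, 0.0056] [0.0, -0.0, -0.001] O [506. 191.  62.] 
[-0.0002, 0.0001, 0.0056] [0.0, -0.0, -0.001] O [506. 190.  56.] --
```

View pics/t14.png

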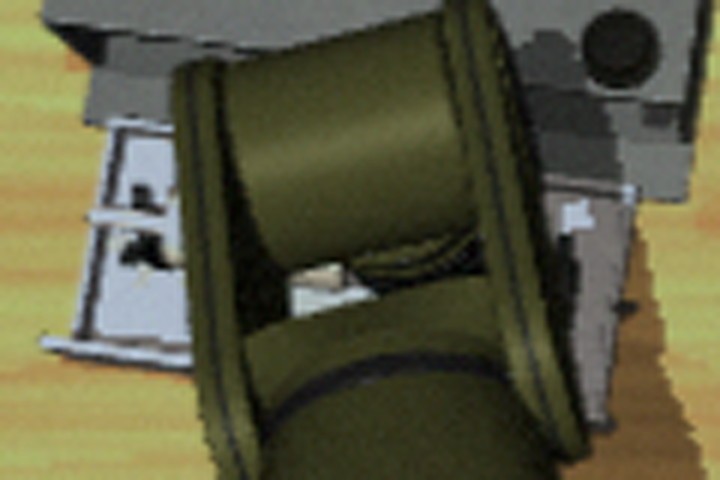

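View pics/s14.png

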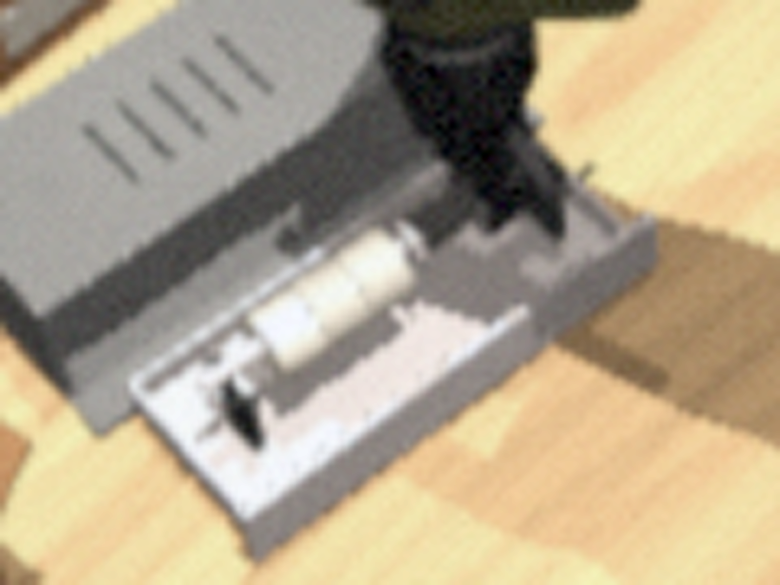

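The rod passes between the prongs of the tip notch, at (140,218) in the top view, with the prongs at 195 and 245. I'm descending slowly.

{"name": "carry_out", "arguments": {"targets": [0, 0, 0.004, 0, 0, -0.002, 0.005, 0, 0, 0.004, 0, 0, -0.002, 0.005, 0, 0, 0.004, 0, 0, 0, 0.005, 0, 0, 0.003, 0, 0, 0, 0.005]}}

```text
t: 16.9
eef_pos: [507.3, 192.5, 25.0]
orientation: [0.751, 0.661, 0.002, -0.0]
wrist_force: [-0.3, -0.2, -2.5]
width: 0.191
```

```bash
python3 -c "
from mv import *
rodpath(REST,RYAW,np.deg2rad(0),3)"
```

```text
t 16.9 p [507.3 192.5  25. ] x [0.127 0.992 0.003] z [ 0.003  0.003 -1.   ] F [-0.3 -0.2 -2.5] w 0.191 q [0.26 0.07 2.03 0.   1.03 0.39]
O [507.  191.4  70.2] yaw 82.7 pit 0.2 roll-ish 0.003
[-0.0005, -0.0006, 0.0047] [0.003, -0.001, 0.0] O [507. 191.  65.] 
[-0.0005, -0.0004, 0.0047] [-0.0, -0.001, 0.0] O [506. 191.  61.] 
[-0.0005, -0.0004, 0.0047] [-0.0, -0.001, 0.0] O [506. 190.  56.]
```

{"name": "carry_out", "arguments": {"targets": [0, -0.0005, 0.003, 0, 0, 0, 0.005, 0, -0.0005, 0.003, 0, 0, 0, 0.005, 0, 0, 0.003, 0, 0, 0, 0.005]}}

```text
t: 17.15
eef_pos: [506.5, 192.6, 15.2]
orientation: [0.751, 0.661, 0.002, 0.0]
wrist_force: [0.5, -0.5, -2.0]
width: 0.19
```

{"name": "carry_out", "arguments": {"targets": [0, 0, 0.002, 0, 0, 0, 0.005, 0, 0, 0.002, 0, 0, 0, 0.005]}}

```text
t: 17.32
eef_pos: [506.3, 192.5, 10.5]
orientation: [0.751, 0.661, 0.002, -0.0]
wrist_force: [-1.6, -1.5, 14.7]
width: 0.189
```

```bash
python3 -c "
from mv import *
rodpath(REST,RYAW,np.deg2rad(0),3)"
```

```text
t 17.32 p [506.3 192.5  10.5] x [0.127 0.992 0.003] z [ 0.003  0.003 -1.   ] F [-1.6 -1.5 14.7] w 0.189 q [0.26 0.09 2.04 0.   1.01 0.39]
O [506.  191.4  55.7] yaw 82.7 pit 0.2 roll-ish 0.003
[-0.0004, -0.0002, -0.0001] [0.003, -0.001, -0.0] O [506. 191.  56.] 
[-0.0004, -0.0001, -0.0001] [0.0, -0.001, -0.0] O [506. 191.  56.] 
[-0.0004, -0.0001, -0.0001] [0.0, -0.001, -0.0] O [506. 190.  56.]
```

Contact came at 56 mm, the seated height. I'll ease off, open slightly, and check.

{"name": "carry_out", "arguments": {"targets": [0, 0, -0.001, 0, 0, 0, 0.005, 0, 0, 0, 0, 0, 0, 0.024, 0, 0, 0, 0, 0, 0, 0.03, 0, 0, 0, 0, 0, 0, 0.034, 0, 0, 0, 0, 0, 0, 0.034]}}

```text
t: 17.73
eef_pos: [508.2, 193.2, 13.3]
orientation: [0.751, 0.66, 0.004, 0.001]
wrist_force: [-0.5, -0.8, -1.2]
width: 0.403
```

```bash
python3 -c "
from snap import *
from mv import *
show()
s=snap('side','s15',(150,200,270,290),6.5)"
```

```text
t 17.73 p [508.2 193.2  13.3] x [0.128 0.992 0.006] z [ 0.007  0.005 -1.   ] F [-0.5 -0.8 -1.2] w 0.403 q [0.26 0.09 2.04 0.   1.01 0.39]
```

View pics/s15.png

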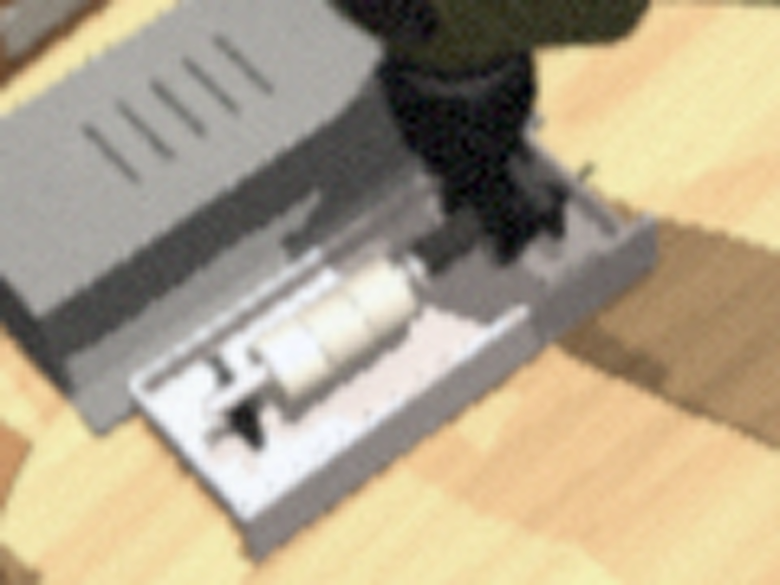

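{"name": "carry_out", "arguments": {"targets": [0, -0.001, -0.004, 0, 0, 0, 0.034, 0, 0, -0.008, 0, 0, 0, 0.034, 0, 0, -0.012, 0, 0, 0, 0.034, 0, 0, -0.015, 0, 0, 0, 0.034, 0, 0, -0.02, 0, 0, 0, 0.034]}}

```text
t: 18.2
eef_pos: [503.4, 192.3, 72.3]
orientation: [0.751, 0.66, 0.0, -0.001]
wrist_force: [0.7, -0.6, -0.3]
width: 0.395
```

{"name": "carry_out", "arguments": {"targets": [0, 0, -0.03, 0, 0, 0, 0, 0, 0, -0.03, 0, 0, 0, 0, 0, 0, -0.03, 0, 0, 0, 0, 0, 0, -0.02, 0, 0, 0, 0, 0, 0, 0, 0, 0, 0, 0]}}

```text
t: 18.62
eef_pos: [505.0, 192.5, 198.2]
orientation: [0.751, 0.66, 0.006, 0.001]
wrist_force: [0.5, 0.5, -0.0]
width: 0.002
```

```bash
python3 -c "
from snap import *
from mv import *
show()
s=snap('side','s16',(150,200,270,290),6.5);snap('top','t16',(110,90,300,250),4)"
```

```text
t 18.62 p [505.  192.5 198.2] x [0.128 0.992 0.007] z [ 0.01   0.006 -1.   ] F [ 0.5  0.5 -0. ] w 0.002 q [ 0.26 -0.12  1.91  0.    1.34  0.39]
```

View pics/s16.png

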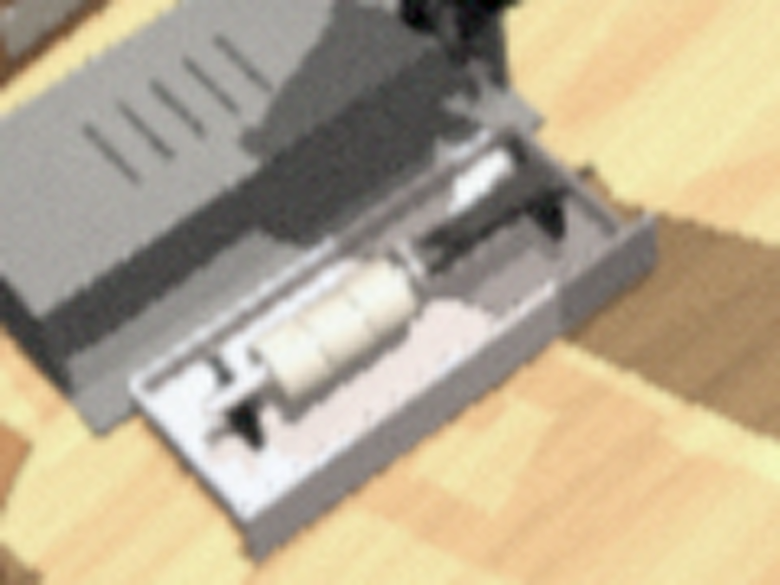

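Both ends are seated in the notches and the gripper is clear. I'll turn the shut gripper 90° and go in front of the panel.

```bash
python3 -c "
from mv import *
plan([395,273,150],tool(np.deg2rad(-7.3)),0.0,n=14)"
```

```text
t 18.72 p [503.3 192.1 193.8] x [0.128 0.992 0.005] z [ 0.004  0.004 -1.   ] F [ 0.1  0.5 -0. ] w 0.002 q [ 0.26 -0.12  1.91  0.    1.34  0.39]
dist 142.1 ang 90.0 rows 14
[[0.0047, -0.0084, 0.0031, -0.0, -0.0, 0.112, 0.0], [0.0038, -0.0089, 0.0031, -0.0, -0.0, 0.112, 0.0], [0.0027, -0.0093, 0.0031, -0.0, -0.0, 0.112, 0.0], [0.0017, -0.0095, 0.0031, -0.0, -0.0, 0.112, 0.0], [0.0006, -0.0096, 0.0031, -0.0, -0.0, 0.112, 0.0]]
[[-0.0005, -0.0097, 0.0031, -0.0, -0.0, 0.112, 0.0], [-0.0015, -0.0095, 0.0031, -0.0, -0.0, 0.112, 0.0], [-0.0026, -0.0093, 0.0031, -0.0, -0.0, 0.112, 0.0], [-0.0036, -0.009, 0.0031, -0.0, -0.0, 0.112, 0.0], [-0.0046, -0.0085, 0.0031, -0.0, -0.0, 0.112, 0.0]]
[[-0.0055, -0.0079, 0.0031, -0.0, -0.0, 0.112, 0.0], [-0.0064, -0.0073, 0.0031, -0.0, -0.0, 0.112, 0.0], [-0.0071, -0.0065, 0.0031, -0.0, -0.0, 0.112, 0.0], [-0.0078, -0.0057, 0.0031, -0.0, -0.0, 0.112, 0.0]]
```

View pics/t16.png

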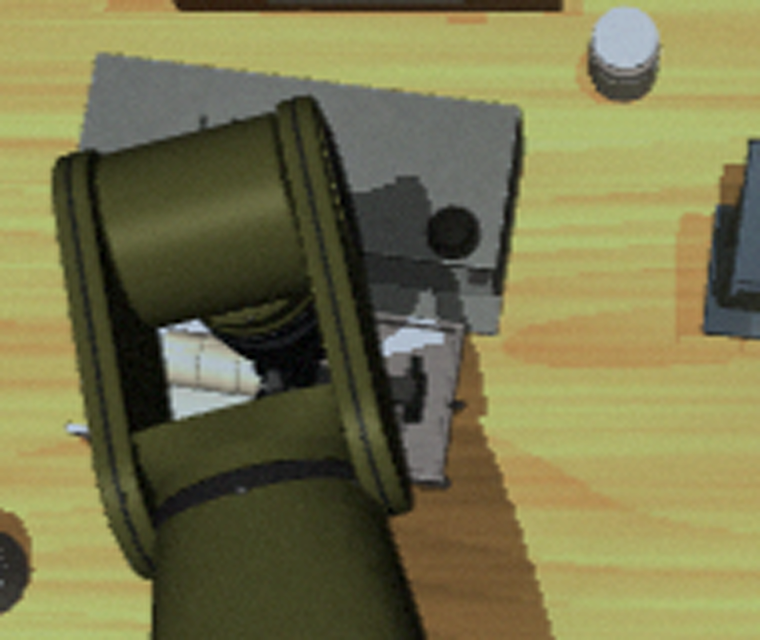

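{"name": "carry_out", "arguments": {"targets": [0.0045, -0.0085, 0.001, 0, 0, 0.112, 0, 0.004, -0.009, 0.001, 0, 0, 0.112, 0, 0.0025, -0.0095, 0.001, 0, 0, 0.112, 0, 0.0015, -0.0095, 0.002, 0, 0, 0.112, 0, 0.0005, -0.0095, 0.002, 0, 0, 0.112, 0]}}

```text
t: 19.13
eef_pos: [459.1, 219.0, 178.0]
orientation: [0.91, 0.415, -0.004, -0.002]
wrist_force: [-0.4, 0.2, 0.0]
width: 0.002
```

{"name": "carry_out", "arguments": {"targets": [-0.0005, -0.0095, 0.003, 0, 0, 0.112, 0, -0.0015, -0.0095, 0.003, 0, 0, 0.112, 0, -0.0025, -0.0095, 0.003, 0, 0, 0.112, 0, -0.0035, -0.009, 0.003, 0, 0, 0.112, 0, -0.0045, -0.0085, 0.003, 0, 0, 0.112, 0]}}

```text
t: 19.55
eef_pos: [412.6, 247.8, 150.7]
orientation: [0.991, 0.132, -0.014, 0.002]
wrist_force: [-0.1, 0.6, -0.0]
width: -0.003
```

```bash
python3 -c "
from mv import *
plan([395,273,110],tool(np.deg2rad(-7.3)),0.0,n=5)"
```

```text
t 19.55 p [412.6 247.8 150.7] x [ 0.965  0.262 -0.029] z [-0.028 -0.008 -1.   ] F [-0.1  0.6 -0. ] w -0.003 q [ 0.43 -0.2   2.06  0.    1.31  1.73]
dist 51.0 ang 22.6 rows 5
[[-0.0018, -0.0058, 0.0082, 0.001, 0.006, 0.079, 0.0], [-0.0023, -0.0056, 0.0082, 0.001, 0.006, 0.079, 0.0], [-0.0028, -0.0054, 0.0082, 0.001, 0.006, 0.079, 0.0], [-0.0033, -0.0052, 0.0082, 0.001, 0.006, 0.079, 0.0], [-0.0037, -0.0049, 0.0082, 0.001, 0.006, 0.079, 0.0]]
```

{"name": "carry_out", "arguments": {"targets": [-0.002, -0.006, 0.006, 0, 0.006, 0.075, 0, -0.0025, -0.0055, 0.008, 0, 0.006, 0.078, 0, -0.003, -0.0055, 0.009, 0, 0.006, 0.078, 0, -0.0035, -0.005, 0.009, 0, 0.006, 0.07, 0, 0, -0.002, 0.006, 0, 0, 0, 0]}}

```text
t: 19.97
eef_pos: [388.7, 267.9, 100.4]
orientation: [1.0, -0.026, -0.01, 0.007]
wrist_force: [-0.6, -0.7, -0.1]
width: 0.002
```

```bash
python3 -c "
from mv import *
plan([395,273,5],tool(np.deg2rad(-7.3)),0.0,n=8)"
```

```text
t 19.97 p [388.7 267.9 100.4] x [ 0.998 -0.053 -0.019] z [-0.02  -0.014 -1.   ] F [-0.6 -0.7 -0.1] w 0.002 q [ 0.49 -0.17  2.12 -0.    1.21  2.12]
dist 95.8 ang 4.5 rows 8
[[0.001, -0.0009, 0.0119, 0.002, 0.002, 0.009, 0.0], [0.0009, -0.0008, 0.0119, 0.002, 0.002, 0.009, 0.0], [0.0009, -0.0008, 0.0119, 0.002, 0.002, 0.009, 0.0], [0.0009, -0.0008, 0.0119, 0.002, 0.002, 0.009, 0.0], [0.0008, -0.0008, 0.0119, 0.002, 0.002, 0.009, 0.0]]
[[0.0008, -0.0008, 0.0119, 0.002, 0.002, 0.009, 0.0], [0.0008, -0.0008, 0.0119, 0.002, 0.002, 0.009, 0.0], [0.0007, -0.0008, 0.0119, 0.002, 0.002, 0.009, 0.0]]
```

{"name": "carry_out", "arguments": {"targets": [0, -0.001, 0.014, 0.003, 0.004, 0.012, 0, 0, -0.001, 0.018, 0.003, 0.004, 0.012, 0, 0, -0.001, 0.018, 0.003, 0.004, 0.012, 0, 0, -0.001, 0.018, 0.003, 0.003, 0.012, 0, 0, 0, 0.012, 0, 0, 0.01, 0]}}

```text
t: 20.38
eef_pos: [383.9, 269.1, 11.5]
orientation: [0.999, -0.051, -0.005, 0.004]
wrist_force: [0.2, 0.2, 0.2]
width: 0.001
```

```bash
python3 -c "
from mv import *
plan([395,273,5],tool(np.deg2rad(-7.3)),0.0,n=5)
from snap import *
snap('side','s17',(120,180,320,330),3.9)"
```

```text
t 20.38 p [383.9 269.1  11.5] x [ 0.995 -0.102 -0.01 ] z [-0.011 -0.007 -1.   ] F [0.2 0.2 0.2] w 0.001 q [ 0.5  -0.06  2.19 -0.    1.02  2.17]
dist 13.4 ang 1.6 rows 5
[[0.0021, -0.001, 0.0013, 0.002, 0.002, 0.005, 0.0], [0.0021, -0.001, 0.0013, 0.002, 0.002, 0.005, 0.0], [0.0021, -0.001, 0.0013, 0.002, 0.002, 0.005, 0.0], [0.0021, -0.001, 0.0013, 0.002, 0.002, 0.005, 0.0], [0.0021, -0.001, 0.0013, 0.002, 0.002, 0.005, 0.0]]
```

View pics/s17.png

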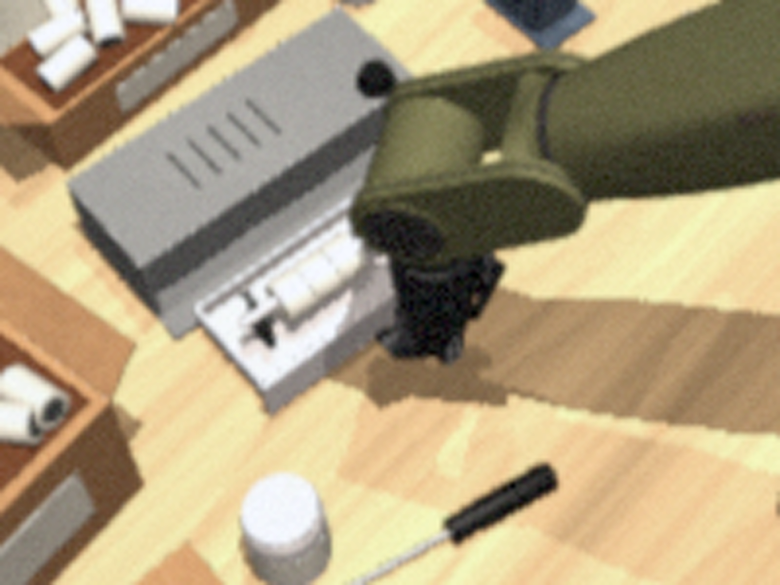

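{"name": "carry_out", "arguments": {"targets": [0.008, -0.002, 0.003, 0.003, 0.004, 0.01, 0, 0.01, -0.001, 0.002, 0.002, 0.003, 0.005, 0, 0.01, -0.001, 0.001, 0, 0, 0.005, 0, 0.009, 0, 0, 0, 0, 0, 0, 0.008, 0, 0, 0, 0, 0, 0]}}

```text
t: 20.85
eef_pos: [429.1, 265.5, -0.1]
orientation: [0.998, -0.06, -0.005, 0.004]
wrist_force: [-0.0, -0.9, 0.6]
width: -0.001
```

```bash
cat > pushp.py <<'E'
from mv import *
u=np.array([np.cos(np.deg2rad(-7.3)),np.sin(np.deg2rad(-7.3)),0]); o=np.array([573.,250.2,0])
s,p,R=state(); d=p-o; print("unit x",(d@u).round(1),"unit y",(d@np.array([-u[1],u[0],0])).round(1)); 
plan(o+u*(-9)+[0,0,5],tool(np.deg2rad(-7.3)),0.0,n=10)
E
python3 pushp.py
```

```text
unit x -144.7 unit y -3.1
t 20.85 p [ 4.291e+02  2.655e+02 -1.000e-01] x [ 0.993 -0.119 -0.01 ] z [-0.011 -0.007 -1.   ] F [-0.  -0.9  0.6] w -0.001 q [ 0.45  0.04  2.12 -0.    1.    2.14]
dist 135.8 ang 0.9 rows 10
[[0.0136, -0.0002, -0.0006, 0.001, 0.001, 0.001, 0.0], [0.0136, -0.0002, -0.0006, 0.001, 0.001, 0.001, 0.0], [0.0136, -0.0002, -0.0006, 0.001, 0.001, 0.001, 0.0], [0.0136, -0.0002, -0.0006, 0.001, 0.001, 0.001, 0.0], [0.0136, -0.0002, -0.0006, 0.001, 0.001, 0.001, 0.0]]
[[0.0136, -0.0003, -0.0006, 0.001, 0.001, 0.001, 0.0], [0.0136, -0.0003, -0.0006, 0.001, 0.001, 0.001, 0.0], [0.0136, -0.0003, -0.0006, 0.001, 0.001, 0.001, 0.0], [0.0136, -0.0003, -0.0005, 0.001, 0.001, 0.001, 0.0], [0.0136, -0.0003, -0.0005, 0.001, 0.001, 0.001, 0.0]]
```

{"name": "carry_out", "arguments": {"targets": [0.004, 0, -0.002, 0, 0.003, 0, 0, 0.004, 0, -0.001, 0, 0.003, 0, 0, 0.004, 0, 0, 0, 0, 0, 0, 0.005, 0, 0, 0, 0, 0, 0, 0.006, 0, 0, 0, 0, 0, 0]}}

```text
t: 21.27
eef_pos: [455.9, 262.8, 4.9]
orientation: [0.998, -0.06, -0.002, 0.003]
wrist_force: [-2.7, 0.9, 1.5]
width: -0.004
```

{"name": "carry_out", "arguments": {"targets": [0.006, 0, 0, 0, 0, 0, 0, 0.007, 0, 0, 0, 0, 0, 0, 0.008, 0, 0, 0, 0, 0, 0, 0.008, 0, 0, 0, 0, 0, 0, 0.008, 0, 0, 0, 0, 0, 0]}}

```text
t: 21.68
eef_pos: [494.1, 257.9, 4.9]
orientation: [0.998, -0.06, -0.004, 0.004]
wrist_force: [-5.1, -0.2, 3.2]
width: 0.0
```

```bash
python3 pushp.py
```

```text
unit x -79.2 unit y -2.4
t 21.68 p [494.1 257.9   4.9] x [ 0.993 -0.119 -0.008] z [-0.009 -0.007 -1.   ] F [-5.1 -0.2  3.2] w 0.0 q [ 0.39  0.14  2.   -0.    1.01  2.08]
dist 70.2 ang 0.8 rows 10
[[0.007, -0.0002, -0.0001, 0.001, 0.001, 0.001, 0.0], [0.007, -0.0002, -0.0001, 0.001, 0.001, 0.001, 0.0], [0.007, -0.0002, -0.0001, 0.001, 0.001, 0.001, 0.0], [0.007, -0.0002, -0.0, 0.001, 0.001, 0.001, 0.0], [0.007, -0.0002, -0.0, 0.001, 0.001, 0.001, 0.0]]
[[0.007, -0.0002, -0.0, 0.001, 0.001, 0.001, 0.0], [0.007, -0.0002, -0.0, 0.001, 0.001, 0.001, 0.0], [0.007, -0.0002, -0.0, 0.001, 0.001, 0.001, 0.0], [0.007, -0.0002, -0.0, 0.001, 0.001, 0.001, 0.0], [0.007, -0.0002, -0.0, 0.001, 0.001, 0.001, 0.0]]
```

{"name": "carry_out", "arguments": {"targets": [0.007, 0, 0, 0, 0, 0, 0, 0.007, 0, 0, 0, 0, 0, 0, 0.007, 0, 0, 0, 0, 0, 0, 0.006, 0, 0, 0, 0, 0, 0, 0.006, 0, 0, 0, 0, 0, 0]}}

```text
t: 22.1
eef_pos: [530.9, 253.2, 4.9]
orientation: [0.998, -0.06, -0.005, 0.004]
wrist_force: [-5.1, -0.2, 4.1]
width: -0.002
```

```bash
python3 pushp.py|head -2
```

```text
unit x -42.1 unit y -2.4
t 22.1 p [530.9 253.2   4.9] x [ 0.993 -0.12  -0.009] z [-0.01  -0.008 -1.   ] F [-5.1 -0.2  4.1] w -0.002 q [ 0.36  0.2   1.92 -0.    1.03  2.05]
```

{"name": "carry_out", "arguments": {"targets": [0.006, 0, 0, 0, 0, 0, 0, 0.006, 0, 0, 0, 0, 0, 0, 0.005, 0, 0, 0, 0, 0, 0, 0.004, 0, 0, 0, 0, 0, 0, 0.003, 0, 0, 0, 0, 0, 0]}}

```text
t: 22.52
eef_pos: [553.7, 250.2, 4.9]
orientation: [0.998, -0.06, -0.01, 0.005]
wrist_force: [-6.8, 0.5, 6.2]
width: -0.0
```

```bash
python3 pushp.py|head -2
```

```text
unit x -19.1 unit y -2.4
t 22.52 p [553.7 250.2   4.9] x [ 0.993 -0.121 -0.02 ] z [-0.021 -0.009 -1.   ] F [-6.8  0.5  6.2] w -0.0 q [ 0.34  0.25  1.87 -0.    1.04  2.03]
```

{"name": "carry_out", "arguments": {"targets": [0.003, 0, 0, 0, 0.003, 0, 0, 0.003, 0, 0, 0, 0.003, 0, 0, 0.003, 0, 0, 0, 0.003, 0, 0]}}

```text
t: 22.77
eef_pos: [562.9, 248.9, 4.8]
orientation: [0.998, -0.06, -0.007, 0.006]
wrist_force: [-5.1, -0.1, 3.8]
width: 0.003
```

```bash
python3 pushp.py|head -2
```

```text
unit x -9.8 unit y -2.5
t 22.77 p [562.9 248.9   4.8] x [ 0.993 -0.12  -0.013] z [-0.014 -0.01  -1.   ] F [-5.1 -0.1  3.8] w 0.003 q [ 0.33  0.26  1.86 -0.01  1.04  2.03]
```

{"name": "carry_out", "arguments": {"targets": [0.002, 0, 0, 0, 0.002, 0, 0, 0.002, 0, 0, 0, 0.002, 0, 0]}}

```text
t: 22.93
eef_pos: [564.3, 248.7, 4.7]
orientation: [0.998, -0.061, -0.009, 0.006]
wrist_force: [-18.4, 1.4, 13.1]
width: 0.002
```

```bash
python3 pushp.py|head -2; python3 -c "
from snap import *
snap('side','s18',(120,180,320,330),3.9)"
```

```text
unit x -8.4 unit y -2.6
t 22.93 p [564.3 248.7   4.7] x [ 0.993 -0.121 -0.018] z [-0.019 -0.011 -1.   ] F [-18.4   1.4  13.1] w 0.002 q [ 0.33  0.27  1.85 -0.    1.05  2.02]
```

View pics/s18.png

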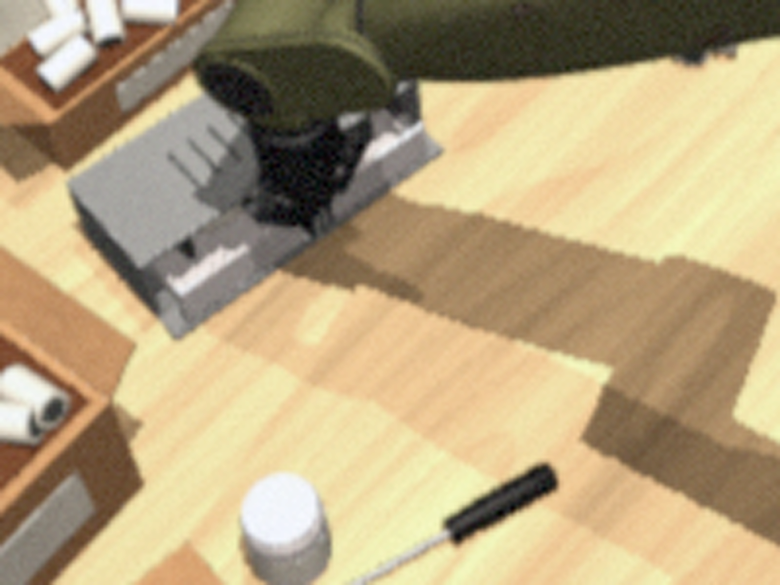

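The force rose to 18 N at the end stop, after a dip that suggests the latch has engaged. I'm retreating to see whether it holds.

{"name": "carry_out", "arguments": {"targets": [-0.002, 0, 0, 0, 0, 0, 0, -0.003, 0, 0, 0, 0, 0, 0, -0.006, 0, 0, 0, 0, 0, 0, -0.01, 0, 0, 0, 0, 0, 0, -0.012, 0, 0, 0, 0, 0, 0]}}

```text
t: 23.4
eef_pos: [534.8, 252.8, 5.6]
orientation: [0.998, -0.061, -0.005, 0.005]
wrist_force: [0.6, -0.6, 1.1]
width: 0.0
```

{"name": "carry_out", "arguments": {"targets": [-0.02, 0, 0, 0, 0, 0, 0, -0.025, 0, -0.01, 0, 0, 0, 0, -0.025, 0, -0.02, 0, 0, 0, 0, -0.025, 0, -0.025, 0, 0, 0, 0, -0.02, 0, -0.025, 0, 0, 0, 0]}}

```text
t: 23.82
eef_pos: [411.2, 265.3, 81.2]
orientation: [0.998, -0.062, -0.009, 0.008]
wrist_force: [0.2, -0.4, 0.5]
width: 0.001
```

{"name": "carry_out", "arguments": {"targets": [-0.01, -0.03, -0.025, 0, 0, 0, 0, 0, -0.035, -0.025, 0, 0, 0, 0, 0, -0.035, -0.02, 0, 0, 0, 0, 0, -0.03, -0.01, 0, 0, 0, 0, 0, 0, 0, 0, 0, 0, 0]}}

```text
t: 24.23
eef_pos: [411.4, 401.5, 167.0]
orientation: [0.998, -0.062, -0.005, 0.004]
wrist_force: [0.4, -1.0, 0.3]
width: 0.004
```

```bash
python3 -c "
from snap import *
from mv import show
show()
snap('side','s19'); snap('top','t19')"
```

```text
t 24.23 p [411.4 401.5 167. ] x [ 0.992 -0.123 -0.009] z [-0.01  -0.007 -1.   ] F [ 0.4 -1.   0.3] w 0.004 q [ 0.68 -0.01  1.85  0.    1.31  2.37]
```

View pics/s19.png

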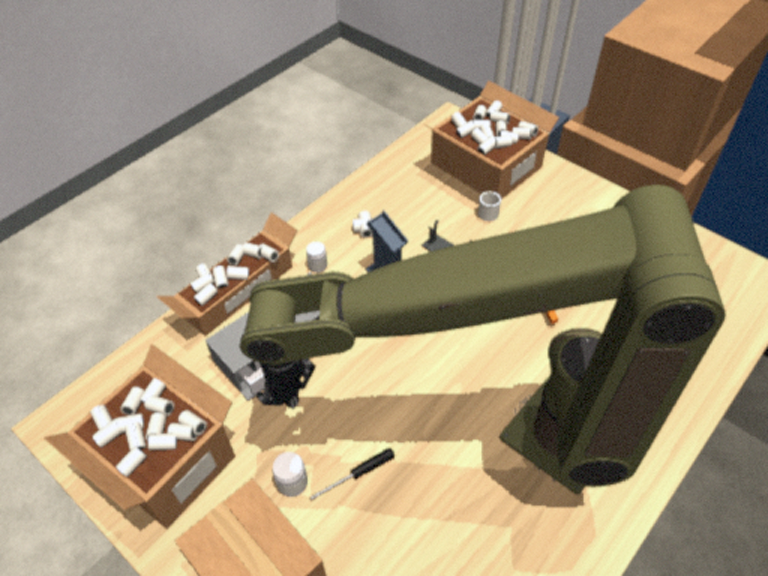

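View pics/t19.png

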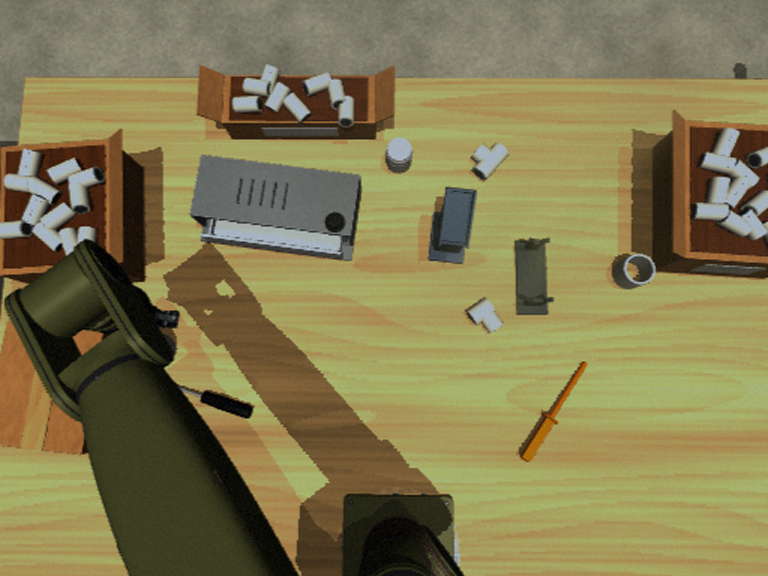

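Run:
```python
from snap import *
a=pickle.load(open("/tmp/top0.pkl","rb"))
b=snap('top','t20',(115,95,255,185),5.5)
d=np.abs(a["frame"].astype(int)-b["frame"]).max(2)
for n,(u,v) in {"can_small":(266,102),"tee":(326,106),"elbow":(322,210),"sleeve":(422,180),"driver":(151,268),"orange":(368,283),"can_big":(100,232)}.items():
    print(n,d[v-12:v+12,u-14:u+14].mean().round(1))
for tg,p in(("before",a),("after",b)):
    W=cloud(p).reshape(-1,3); o=np.array([573,250.2,0]);yaw=np.deg2rad(-7.3);c,s=np.cos(yaw),np.sin(yaw);L=(W-o)@np.array([[c,-s,0],[s,c,0],[0,0,1]])
    m=(abs(L[:,1])<120)&(L[:,2]>46)&(L[:,2]<66)&(L[:,0]>-30)&(L[:,0]<25); print(tg,m.sum(),np.median(L[m],0).round(1),np.percentile(L[m,0],5).round(1))
```

```text
can_small 10.4
tee 10.8
elbow 10.9
sleeve 7.4
driver 17.6
orange 10.3
can_big 74.3
before 223 [ 1.3  0.  56.9] -1.0
after 228 [ 1.2 -0.  56.8] -0.9
```

View pics/t20.png

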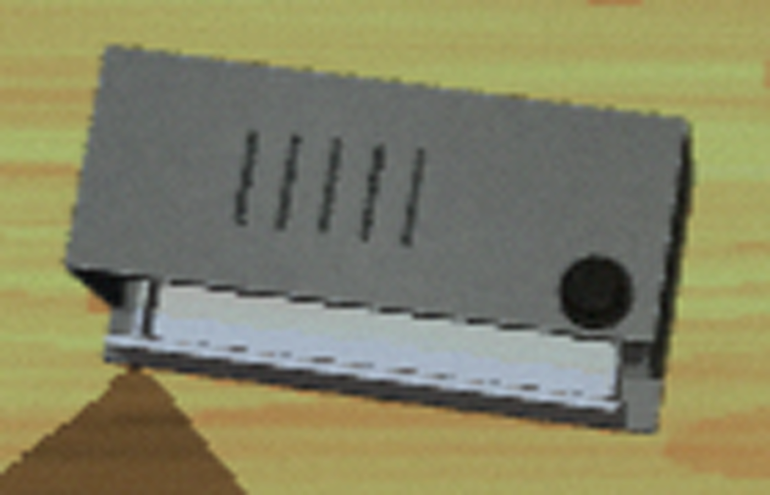

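```bash
python3 -c "
from rig import env
print(env.sign_off(), env.read_state()['t'])"
```

```text
the job is handed in; nothing more can be done
the job is handed in; nothing more can be done
```

The job is done and handed in at about 24 s on the robot's clock. I pressed the button and the tray popped out. I threaded the grey rod through all three couplings, lifted them off and laid the loaded rod in the tray's notches. Then I let go and pushed the tray shut.

**Last checks**
- **Tray:** after I backed off, the panel sits where it was when latched at the start (1.2 mm now, 1.3 mm before), and it stayed shut in pictures over about 1.3 s. The push ended on the end stop at about 23 N total (18 N along the push), after a small drop in force that I took for the click.
- **Rod and couplings:** before I closed the tray, the rod lay in both notches with the three couplings between the collar and the rod notch. The rod is now hidden under the housing, so I could not check it again.
- **Other goods:** the small can, tee, elbow and sleeve show no change in the top view. The screwdriver's patch differed a little more, probably from the arm's shadow, and it looks in place. The arm hid the big can in the last top view, but the side view shows it where it was.

**What disagreed:** the fingertips were about 24 mm further back along the tool than the reported TCP. Contact with the button showed this, and the cameras and the rod's tip confirmed it. I corrected for it in every later move, and the rod then seated at 56 mm, as specified.

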